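# Pack two resistance standards into their carrying case

## Robot

A 7-joint arm with a two-finger parallel gripper is mounted at the origin on the work surface. World frame = base frame: x ahead of the robot, y to its left, z up, the work surface at z = 0. Lengths are in m, angles in rad, forces in N, time in s.
With the tool pointing down it reaches from about 0.35 to 0.775 m from the base axis. Payload 3.1 kg.
Tool frame: the origin (TCP) lies on the centre line of the jaws, within the pads' length; the fingertips stand 8 mm ahead of it and the grasp point (between the pads) lies 11 mm behind it (ctrl.tcp_to_tips is the distance from the TCP to the fingertips, in m); z points along the fingers, y is the line along which they close (so a half turn about z gives the same grasp; the last joint's range is limited). The gripper opens to 85 mm and grips with 20 to 120 N. Pads are 22 mm wide; open, the fingers measure 114 mm over their backs; the gripper's body (76 mm by 85 mm) begins 54 mm behind the grasp point. The pads swing forward as they close: fully open they stand 13 mm farther back than shut.
Start: joints at [1.145, 0.311, 0.014, 1.512, -0.004, 1.319, -0.027], TCP at [0.206, -0.51, 0.204] pointing down, gripper open.
Joint ranges: [-2.7, 2.7], [-0.3, 1.91], [-1.27, 1.3], [0.12, 2.57], [-1.44, 4.58], [0.2, 2.03], [-3.05, 3.05]. Speed limits (rad/s): [2.79, 2.79, 3.14, 3.14, 3.14, 3.14, 3.14].

## Interface

Orientations are given as a unit quaternion [x, y, z, w].
In Python, from bench import ctrl, eyes gives the robot as it stands.
- The arm moves only by the tool jog_arm, never from a script. Its argument "targets" is a list of rows, each an object of numbers: "dx", "dy", "dz": the shift along the tool's x, y, z in mm; "wx", "wy", "wz": the turn, a rotation vector about the tool's x, y, z in rad; "claw": the closure, from 0 (fully open) to 1 (shut). A call has 1 to 20 rows; each row is the pose to reach, as a shift and turn from the pose commanded when the call began, along the tool's axes at that moment; what a row does not reach only later rows make up. A row lasts 1/10 s, in which the tool goes at most 50 mm and 8.59 degrees, less where a joint would pass 70% of its speed; a pose out of reach is approached as far as the arm can. A call with a gripper value outside its range is refused whole. The fingers move at their own pace and stop on an object; "newtons" is the grip in N (left out, the last holds). Time passes only in rows, so rows that repeat a pose let the fingers close. It gives the time, the measured TCP pose, the force, the opening and the grip force at its end, in the units of the state.
- ctrl.observe(): the state, without advancing time (a new reading comes with each control period).
- eyes.get_image(name): name is "scene" or "top" or "wrist"; returns the picture (420x560x3 uint8, red, green, blue); there is no depth.
- eyes.calibration(name): a dict with "mtx" (3x3 intrinsics, pixels), "extrinsics" (4x4, takes a point from world to camera coordinates); the wrist camera has in their place "hand_eye" (4x4, takes a point from camera to tool coordinates, whose origin is the TCP and whose axes are the flange's). Camera axes: x right, y up, looking along -z (the intrinsics and any distortion apply to the point x, -y, -z); pixel columns grow to the right and rows downward; lengths in m; the calibration is good to about 2 mm. A picture is of the moment at which its call begins: read the wrist's pose just before it. calibration takes no time and is no camera call.
- ctrl.finish_job(): hands the job in; it is judged then, once.
The state is a dict: "clock": time; "joint_pos": joint angles; "qvel": joint speeds; "effort": joint torques, N m; "tcp_pos": TCP position; "eef_rot": TCP orientation; "force": force on the tool from outside, world axes, zero at the start; "torque": the same for the moment, N m; "finger_gap": finger opening in m; "gripper_force": force on a finger pad.
Only numpy, scipy, OpenCV 4.12 (cv2) and the standard library are available. Lean on these libraries where they do the work, as an engineer would, in place of code of your own. Each camera call takes 0.05 s, during which the arm holds its last target. There are 200 camera calls.

## Task

Take the two grey resistance modules off the sloped stand and pack them in the open carrying case, each lying flat in its own well with its grip bar up: the taller one in the deep well, the lower one in the shallow well, so that nothing stands above the rim. Set them down rather than dropping them, then swing the lid fully shut, and leave the other things on the bench where they are.

Things in the scene. Friction and masses are not known exactly. Their poses are not given: they have to be found in the camera images.
- tall_module: The taller module. Grey metal body 100 (x) x 60 (y) x 46 (z) mm; on the middle of its top a black grip bar 56 (x) x 20 (y) x 22 (z) mm to lift it by; 68 mm high overall. Four terminals 10 mm high stand at (+-41, +-17) mm on the top face. About 420 g. Origin: centre of the underside; z points to the grip bar. A half turn about z makes no difference.
- low_module: The lower module. Grey metal body 100 (x) x 60 (y) x 22 (z) mm; on the middle of its top a black grip bar 56 (x) x 20 (y) x 22 (z) mm to lift it by; 44 mm high overall. Four terminals 10 mm high stand at (+-41, +-17) mm on the top face. About 280 g. Origin: centre of the underside; z points to the grip bar. A half turn about z makes no difference.
- stand: Fixed aluminium stand, 180 mm wide (y). Its face slopes up along +x, away from the robot, at 0.45 rad (26 degrees) from level. The modules lie on it side by side, 85 mm between centres, in either order, x axes up the slope, z axes square to it. A lip 13 mm high at the foot and ribs 10 mm high hold them: lift them off square to the slope. Origin: centre of the underside.
- case: Fixed grey plastic case, 126 (x) x 171 (y) mm outside, rim 82 mm above the table, walls 5 mm. Origin: centre of the underside; z up. Its lid is hinged along the +x side. Inside are two wells side by side along y, parted by a 5 mm wall whose top is 40 mm above the table.
- deep_well (a point): Centre of the deep well's floor (y = +41.5 mm in the case, 6 mm above the table, 76 mm below the rim). Well: 116 mm along the case's x, 78 mm along its y; a module goes in with its length along the case's x, either way round, 8 mm free all round. Let go by opening the fingers only a little (to about 40 mm). Axes as the case's.
- shallow_well (a point): Centre of the floor of the shallow well (at y = -41.5 mm in the case, 30 mm above the table; 52 mm below the rim). Same length and width as the deep well. Axes as the case's.
- lid (a joint): Angle of the lid: 0 is fully shut, growing as it opens, to 1.9 rad. It starts open past upright. The hinge is stiff: the lid stays where it is left and needs about 1 to 3 N at its free edge to move.
- lid_edge (a point): Middle of the lid's free edge, on its outer face (on top when shut), 126 mm from the hinge. The lid is a plate 171 mm along the hinge and 8 mm thick; a tab 60 mm wide continues 15 mm beyond this point. Push the outer face to shut it.
- lid_hinge (a point): Middle of the hinge axis, 82.5 mm above the table on the case's +x side; the axis runs along the case's y. Seen from the hinge, the shut lid reaches along the case's -x.
- screwdriver: Bystander: screwdriver 150 mm long lying along its x. Origin: centre of the underside.
- multimeter: Bystander: hand-held meter 130 x 62 x 35 mm lying flat. Origin: centre of the underside.
- jar: Bystander: jar with a lid, 52 mm wide, 70 mm high. Origin: centre of the underside.
- tape: Bystander: roll of black tape, 84 mm wide, 18 mm high, lying flat. Origin: centre of the underside.
Not all that is in view belongs to the job. Leave any yellow look-alike of the case alone.

How it is judged:
On the way:
1. both modules lie released in their wells, the taller in the deep one and the lower in the shallow one, while the lid is still open (horizontal distance between tall_module and deep_well below 0.02 m and z of tall_module in the frame of deep_well below 0.006 m and angle between each of tall_module, low_module's own z axis and vertical below 0.06 rad and horizontal distance between low_module and shallow_well below 0.02 m and z of low_module in the frame of shallow_well below 0.006 m and contact force between the fingers and tall_module below 0.1 N and contact force between the fingers and low_module below 0.1 N and value of joint lid above 0.6 rad), for 0.2 s.
At the end, for the whole second after the job is handed in: The taller module lies flat (within 0.06 rad) on the floor of the deep well and the lower one on the floor of the shallow well (undersides within 6 mm of the floor, within 20 mm of the well's centre), both still, and the lid is within 0.05 rad of fully shut (horizontal distance between tall_module and deep_well below 0.02 m and z of tall_module in the frame of deep_well below 0.006 m and angle between each of tall_module, low_module's own z axis and vertical below 0.06 rad and horizontal distance between low_module and shallow_well below 0.02 m and z of low_module in the frame of shallow_well below 0.006 m and linear speed of each of tall_module, low_module below 0.03 m/s and value of joint lid below 0.05 rad); the robot touches nothing.
It fails at once if the taller module dropped: moving faster than 0.8 m/s with nothing holding it (a fall of more than about 3 cm) (linear speed of tall_module above 0.8 m/s and contact force between the fingers and tall_module below 0.1 N).
It fails at once if the lower module dropped: moving faster than 0.8 m/s with nothing holding it (a fall of more than about 3 cm) (linear speed of low_module above 0.8 m/s and contact force between the fingers and low_module below 0.1 N).
It fails at once if another thing on the bench pushed more than 4 cm from its place (distance of any of screwdriver, multimeter, jar, tape from where it was at the start of the episode above 0.04 m).
It also fails if it takes over 72 s, if anything falls off the work surface, if the arm or the gripper's body presses on something with over 40 N, if the wrist force passes 120 N, or if a joint passes its speed limit or range.

## Working session

There is one attempt and no reset: what is moved stays moved. The work goes in short steps, Python scripts to look and compute and a tool call to move; the robot and the scene stay as the last step left them, time stands still between calls to the robot, and variables do not carry over. Pictures are saved under pics/ and viewed, at most 10 in all, crops included, and the job is handed in when it is done.

Besides the shell and the picture viewer there is one more tool, called after ">>>" in YAML: its name, and indented under it one key for each argument. jog_arm: Moves the arm, as the interface text tells. Its arguments: {"type":"object","properties":{"targets":{"type":"array"},"newtons":{"type":"number"}},"required":["targets"]}

```bash
ls && mkdir -p pics
python3 - <<'E'
from bench import ctrl, eyes
import cv2, numpy as np
for n in ("scene","top"):
    im=eyes.get_image(n); cv2.imwrite(f"pics/{n}0.png",im[:,:,::-1])
    c=eyes.calibration(n); print(n,{k:np.round(np.array(v),4).tolist() for k,v in c.items()})
c=eyes.calibration("wrist"); print({k:np.round(np.array(v),4).tolist() for k,v in c.items()})
print(ctrl.observe(), ctrl.tcp_to_tips)
E
```

```text
pics
scene {'mtx': [[433.4892, 0.0, 276.3802], [0.0, 433.4892, 209.408], [0.0, 0.0, 1.0]], 'extrinsics': [[0.4956, 0.8683, -0.0191, -0.2433], [-0.4514, 0.2763, 0.8485, 0.149], [0.742, -0.4119, 0.5289, -1.378], [0.0, 0.0, 0.0, 1.0]]}
top {'mtx': [[449.5294, 0.0, 278.3175], [0.0, 449.5294, 209.3108], [0.0, 0.0, 1.0]], 'extrinsics': [[0.0286, -0.9996, 0.0011, -0.0334], [0.9965, 0.0286, 0.0783, -0.4933], [-0.0783, -0.0012, 0.9969, -1.0158], [0.0, 0.0, 0.0, 1.0]]}
{'mtx': [[315.6769, 0.0, 279.5381], [0.0, 315.6769, 208.815], [0.0, 0.0, 1.0]], 'hand_eye': [[0.0007, 0.9528, 0.3035, 0.0771], [1.0, -0.0009, 0.0005, -0.0001], [0.0008, 0.3035, -0.9528, -0.1699], [0.0, 0.0, 0.0, 1.0]]}
{'clock': 0.1, 'joint_pos': array([ 1.14527553,  0.31164828,  0.0139652 ,  1.5129074 , -0.00445069,
        1.31919989, -0.02719199]), 'qvel': array([ 0.00238025, -0.00123572, -0.00062407, -0.0034526 ,  0.00092812,
        0.00059274,  0.00069779]), 'effort': array([ 2.82171586e-04, -3.80851722e+01,  1.46264965e-01, -2.31240302e+01,
        1.21699987e-02,  8.13507184e-03,  8.60055536e-06]), 'tcp_pos': array([ 0.20572969, -0.50930039,  0.20312394]), 'eef_rot': array([ 9.81631716e-01,  1.90782695e-01, -2.18971951e-04, -1.04339456e-03]), 'force': array([ 0.38516582, -0.10395745,  0.40283316]), 'torque': array([0.01265517, 0.02930205, 0.01246532]), 'gripper_force': 0.0, 'finger_gap': 0.08525497088180709} 0.008
```

View pics/top0.png

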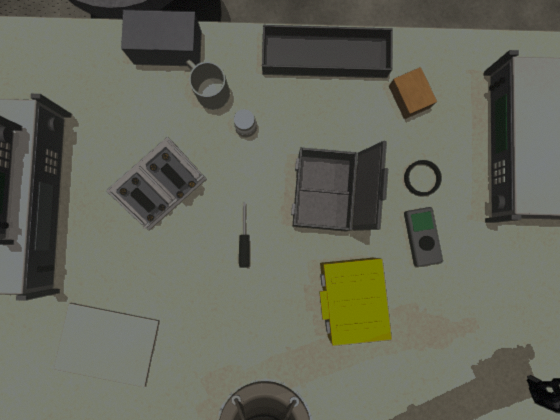

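View pics/scene0.png

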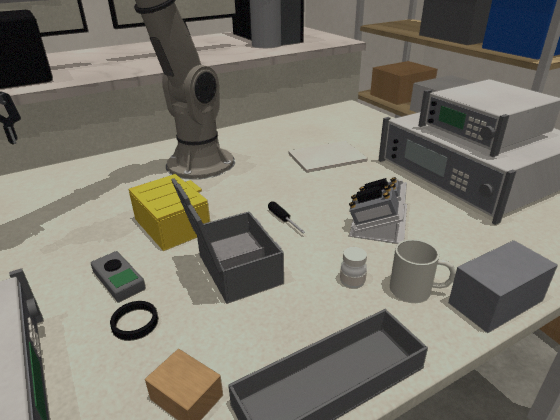

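The top view shows the stand with the two modules, bars at about (172,172) and (142,198). The open grey case is at (335,190), with its lid on the right (world -y) side.

Candidates for the case: the grey open box with a hinged lid (335,190), the yellow look-alike (357,300), and the dark lidless tray (327,50). Only the first fits, because it is grey, lidded and has two wells. The grey block at (162,38) has no bars, so it isn't a module. I'll confirm with an enlarged crop.

```bash
cat > h.py <<'E'
import numpy as np, cv2
from bench import ctrl, eyes
from scipy.spatial.transform import Rotation as R
def cam(name, st=None):
    """camera centre, rotation (cam->world), K"""
    c=eyes.calibration(name); K=np.array(c["mtx"])
    if name=="wrist":
        T=np.eye(4); T[:3,:3]=R.from_quat(st["eef_rot"]).as_matrix(); T[:3,3]=st["tcp_pos"]
        M=T@np.array(c["hand_eye"])
    else: M=np.linalg.inv(np.array(c["extrinsics"]))
    return M[:3,3],M[:3,:3],K
def ray(C,px):
    o,Rm,K=C; d=np.linalg.inv(K)@[px[0],px[1],1.]
    d=Rm@[d[0],-d[1],-d[2]]; return o,d/np.linalg.norm(d)
def onz(C,px,z):
    o,d=ray(C,px); return o+d*(z-o[2])/d[2]
def tri(rays):
    A=sum(np.eye(3)-np.outer(d,d) for o,d in rays); b=sum((np.eye(3)-np.outer(d,d))@o for o,d in rays)
    p=np.linalg.solve(A,b); return p,[round(1e3*np.linalg.norm(np.cross(p-o,d)),1) for o,d in rays]
def proj(C,p):
    o,Rm,K=C; q=Rm.T@(np.array(p)-o); q=K@[q[0],-q[1],-q[2]]; return q[:2]/q[2]
def row(p,Rm,st=None):
    """mm shift and rotvec in tool axes from present pose to world pose p,Rm"""
    st=st or ctrl.observe(); R0=R.from_quat(st["eef_rot"])
    return np.round(R0.inv().apply(np.array(p)-st["tcp_pos"])*1e3,1), np.round((R0.inv()*R.from_matrix(Rm)).as_rotvec(),3)
E
python3 - <<'E'
import cv2, numpy as np
t=cv2.imread("pics/top0.png"); s=cv2.imread("pics/scene0.png")
f=lambda im,x,y,w,h,W,H: cv2.resize(im[y:y+h,x:x+w],(W,H),interpolation=cv2.INTER_CUBIC)
a=np.hstack([f(t,100,130,112,105,400,375-75), f(t,285,138,112,105,400,300)])
b=np.hstack([f(s,335,165,80,60,400,300), f(s,165,170,133,100,400,300)])
o=np.vstack([a,b]); o=np.clip(o.astype(float)*1.5,0,255).astype('uint8')
cv2.imwrite("pics/crop1.png",o)
E
```

```text
(no output)
```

View pics/crop1.png

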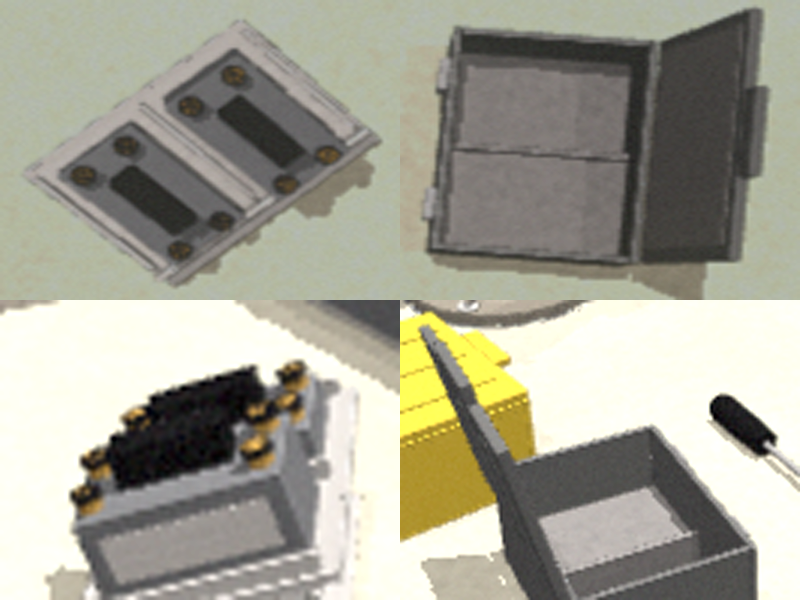

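Crop: the upper-left bar at top pixel (173,176) is A and the one at (143,200) is B. In the scene view the front module is A, which looks tall-bodied. The case is confirmed as grey, with two wells and an open lid. Now I'll triangulate the positions.

Run:
```python
from h import *
T=cam("top");S=cam("scene")
np.set_printoptions(precision=4,suppress=True)
for n,a,b in (("A",(173.4,176.2),(369,193)),("B",(143.4,200),(376,184.6))):
    print(n,tri([ray(T,a),ray(S,b)]))
# terminals A,B (top crop): upslope pair & downslope pair
c=lambda x,y:(100+x*.28,130+y*.35)
d=lambda x,y:(285+x*.28,138+y*.35)
for n,q,z in (("A",[(234,75),(190,106),(328,155),(287,184)],.12),("B",[(126,146),(84,175),(222,221),(180,250)],.1)):
    P=np.array([onz(T,c(*p),z) for p in q]); up=P[:2].mean(0)-P[2:].mean(0); print(n,P.mean(0),np.degrees(np.arctan2(up[1],up[0])),np.linalg.norm(up))
# case rim corners (outer), top crop right half: x-400
P=np.array([onz(T,d(x-400,y),.082) for x,y in [(457,28),(658,42),(634,262),(430,250)]]); print(P,P.mean(0))
print([np.linalg.norm(P[i]-P[(i+1)%4]) for i in range(4)], np.degrees(np.arctan2(*(P[0]+P[1]-P[2]-P[3])[1::-1])))
```

```text
A (array([0.5543, 0.2099, 0.095 ]), [np.float64(2.4), np.float64(2.4)])
B (array([0.503 , 0.2779, 0.0737]), [np.float64(2.3), np.float64(2.3)])
A [0.5507 0.2034 0.12  ] 45.96326438233976 0.08150214977894789
B [0.5009 0.2693 0.1   ] 47.829981445890205 0.0809960263183092
[[ 0.6254 -0.0649  0.082 ]
 [ 0.6181 -0.1881  0.082 ]
 [ 0.4495 -0.1761  0.082 ]
 [ 0.455  -0.0528  0.082 ]] [ 0.537  -0.1205  0.082 ]
[np.float64(0.12341779768340218), np.float64(0.16901039063645457), np.float64(0.12345059164682351), np.float64(0.17079639930960838)] -4.065949618220075
```

A triangulates about 21 mm higher than B, so A is the tall module. I'll move the wrist camera square over the stand.

```bash
cat >> h.py <<'E'
def slopeR(psi,a=0.45):
    u=np.array([np.cos(psi),np.sin(psi),0]); z=np.array([0,0,1.])
    x=u*np.cos(a)+z*np.sin(a); n=-u*np.sin(a)+z*np.cos(a)
    return np.c_[x,np.cross(-n,x),-n],n
E
python3 - <<'E'
from h import *
Rm,n=slopeR(np.radians(45)); m=np.array([.529,.244,.085]); print(m+n*.1, row(m+n*.1,Rm))
print(row(np.array([.42,-.05,.25]),Rm))
E
```

```text
[0.49824329 0.21324329 0.17504471] (array([ 541.9, -560.3,   29.3]), array([ 0.088,  0.444, -0.395]))
(array([ 370.7, -345.7,  -46.2]), array([ 0.088,  0.444, -0.395]))
```

>>> jog_arm:
  targets:
    - {"dx": 371, "dy": -346, "dz": -46, "wx": 0.088, "wy": 0.444, "wz": -0.395, "claw": 0.3}
    - {"dx": 371, "dy": -346, "dz": -46, "wx": 0.088, "wy": 0.444, "wz": -0.395, "claw": 0.3}
    - {"dx": 371, "dy": -346, "dz": -46, "wx": 0.088, "wy": 0.444, "wz": -0.395, "claw": 0.3}
    - {"dx": 371, "dy": -346, "dz": -46, "wx": 0.088, "wy": 0.444, "wz": -0.395, "claw": 0.3}
    - {"dx": 371, "dy": -346, "dz": -46, "wx": 0.088, "wy": 0.444, "wz": -0.395, "claw": 0.3}
    - {"dx": 371, "dy": -346, "dz": -46, "wx": 0.088, "wy": 0.444, "wz": -0.395, "claw": 0.3}
    - {"dx": 371, "dy": -346, "dz": -46, "wx": 0.088, "wy": 0.444, "wz": -0.395, "claw": 0.3}
    - {"dx": 371, "dy": -346, "dz": -46, "wx": 0.088, "wy": 0.444, "wz": -0.395, "claw": 0.3}
    - {"dx": 371, "dy": -346, "dz": -46, "wx": 0.088, "wy": 0.444, "wz": -0.395, "claw": 0.3}
    - {"dx": 371, "dy": -346, "dz": -46, "wx": 0.088, "wy": 0.444, "wz": -0.395, "claw": 0.3}
    - {"dx": 371, "dy": -346, "dz": -46, "wx": 0.088, "wy": 0.444, "wz": -0.395, "claw": 0.3}
    - {"dx": 542, "dy": -560, "dz": 29, "wx": 0.088, "wy": 0.444, "wz": -0.395}
    - {"dx": 542, "dy": -560, "dz": 29, "wx": 0.088, "wy": 0.444, "wz": -0.395}
    - {"dx": 542, "dy": -560, "dz": 29, "wx": 0.088, "wy": 0.444, "wz": -0.395}
    - {"dx": 542, "dy": -560, "dz": 29, "wx": 0.088, "wy": 0.444, "wz": -0.395}
    - {"dx": 542, "dy": -560, "dz": 29, "wx": 0.088, "wy": 0.444, "wz": -0.395}
    - {"dx": 542, "dy": -560, "dz": 29, "wx": 0.088, "wy": 0.444, "wz": -0.395}
    - {"dx": 542, "dy": -560, "dz": 29, "wx": 0.088, "wy": 0.444, "wz": -0.395}
    - {"dx": 542, "dy": -560, "dz": 29, "wx": 0.088, "wy": 0.444, "wz": -0.395}
    - {"dx": 542, "dy": -560, "dz": 29, "wx": 0.088, "wy": 0.444, "wz": -0.395}

```text
schema error: expected keys dx, dy, dz, wx, wy, wz, claw
```

Run:
```python
from h import *
import pickle
st=ctrl.observe(); im=eyes.get_image("wrist"); cv2.imwrite("pics/w1.png",im[:,:,::-1]); pickle.dump(st,open("w1.pkl","wb"))
print(st["clock"],st["tcp_pos"],st["joint_pos"],st["finger_gap"],np.abs(st["qvel"]).max())
g=cv2.cvtColor(im,cv2.COLOR_RGB2GRAY)
n,l,s,c=cv2.connectedComponentsWithStats((g<45).astype('uint8'))
for i in range(1,n):
    if s[i,4]>300: print(s[i],c[i])
```

```text
0.1 [ 0.20572969 -0.50930039  0.20312394] [ 1.14527553  0.31164828  0.0139652   1.5129074  -0.00445069  1.31919989
 -0.02719199] 0.08525497088180709 0.0034525987244324007
[ 449  259   50   61 1026] [474.01461988 289.70565302]
[    0   267   560   153 42536] [279.90295279 371.68948655]
```

View pics/w1.png

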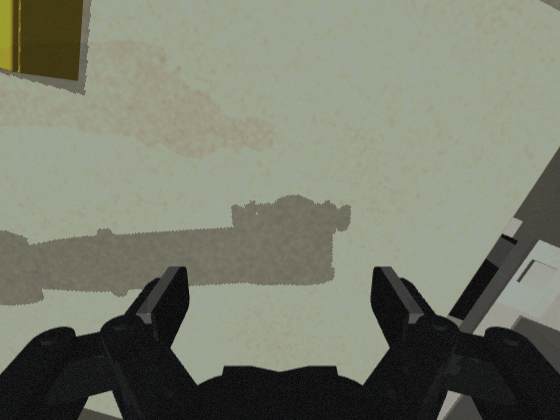

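The wrist view still shows bare bench at the start pose, because the call was refused: every row needs all seven keys. Resending it.

>>> jog_arm:
  targets:
    - {"dx": 371, "dy": -346, "dz": -46, "wx": 0.088, "wy": 0.444, "wz": -0.395, "claw": 0.3}
    - {"dx": 371, "dy": -346, "dz": -46, "wx": 0.088, "wy": 0.444, "wz": -0.395, "claw": 0.3}
    - {"dx": 371, "dy": -346, "dz": -46, "wx": 0.088, "wy": 0.444, "wz": -0.395, "claw": 0.3}
    - {"dx": 371, "dy": -346, "dz": -46, "wx": 0.088, "wy": 0.444, "wz": -0.395, "claw": 0.3}
    - {"dx": 371, "dy": -346, "dz": -46, "wx": 0.088, "wy": 0.444, "wz": -0.395, "claw": 0.3}
    - {"dx": 371, "dy": -346, "dz": -46, "wx": 0.088, "wy": 0.444, "wz": -0.395, "claw": 0.3}
    - {"dx": 371, "dy": -346, "dz": -46, "wx": 0.088, "wy": 0.444, "wz": -0.395, "claw": 0.3}
    - {"dx": 371, "dy": -346, "dz": -46, "wx": 0.088, "wy": 0.444, "wz": -0.395, "claw": 0.3}
    - {"dx": 371, "dy": -346, "dz": -46, "wx": 0.088, "wy": 0.444, "wz": -0.395, "claw": 0.3}
    - {"dx": 371, "dy": -346, "dz": -46, "wx": 0.088, "wy": 0.444, "wz": -0.395, "claw": 0.3}
    - {"dx": 371, "dy": -346, "dz": -46, "wx": 0.088, "wy": 0.444, "wz": -0.395, "claw": 0.3}
    - {"dx": 542, "dy": -560, "dz": 29, "wx": 0.088, "wy": 0.444, "wz": -0.395, "claw": 0.3}
    - {"dx": 542, "dy": -560, "dz": 29, "wx": 0.088, "wy": 0.444, "wz": -0.395, "claw": 0.3}
    - {"dx": 542, "dy": -560, "dz": 29, "wx": 0.088, "wy": 0.444, "wz": -0.395, "claw": 0.3}
    - {"dx": 542, "dy": -560, "dz": 29, "wx": 0.088, "wy": 0.444, "wz": -0.395, "claw": 0.3}
    - {"dx": 542, "dy": -560, "dz": 29, "wx": 0.088, "wy": 0.444, "wz": -0.395, "claw": 0.3}
    - {"dx": 542, "dy": -560, "dz": 29, "wx": 0.088, "wy": 0.444, "wz": -0.395, "claw": 0.3}
    - {"dx": 542, "dy": -560, "dz": 29, "wx": 0.088, "wy": 0.444, "wz": -0.395, "claw": 0.3}
    - {"dx": 542, "dy": -560, "dz": 29, "wx": 0.088, "wy": 0.444, "wz": -0.395, "claw": 0.3}
    - {"dx": 542, "dy": -560, "dz": 29, "wx": 0.088, "wy": 0.444, "wz": -0.395, "claw": 0.3}

```text
clock: 2.15
tcp_pos: [0.4991, 0.2101, 0.1748]
eef_rot: [0.901, 0.372, 0.206, -0.084]
force: [0.2, -0.7, 0.2]
finger_gap: 0.0599
gripper_force: 0.0
```

Run:
```python
from h import *
import pickle
st=ctrl.observe(); im=eyes.get_image("wrist"); cv2.imwrite("pics/w2.png",im[:,:,::-1]); pickle.dump(st,open("w2.pkl","wb"))
print(st["clock"],st["tcp_pos"],st["joint_pos"],st["finger_gap"],np.abs(st["qvel"]).max())
g=cv2.cvtColor(im,cv2.COLOR_RGB2GRAY)
n,l,s,c=cv2.connectedComponentsWithStats((g<45).astype('uint8'))
for i in range(1,n):
    if s[i,4]>300: print(s[i],c[i])
```

```text
2.15 [0.4991343  0.21014097 0.17476436] [ 0.61202287  0.10187489 -0.93797291  1.9899844  -0.18099634  0.69605751
 -0.97877884] 0.05986682064379394 0.013083189506561023
[ 22   0  50  34 382] [46.71465969 13.51570681]
[ 21  45 102  89 741] [75.27260459 87.05668016]
[ 217  163   25   63 1471] [229.38409245 193.29299796]
[ 311  169   29   68 1740] [324.49597701 202.30057471]
[    0   259   560   161 42855] [285.12980982 367.95116089]
```

View pics/w2.png

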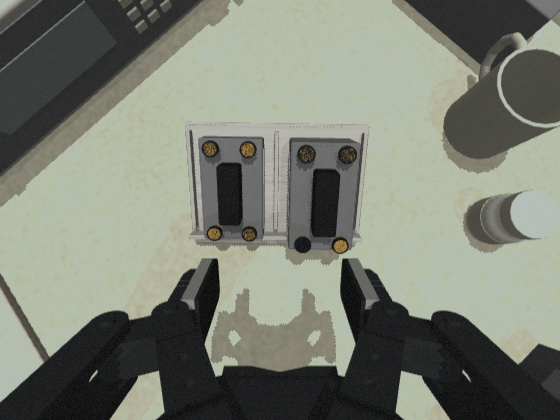

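The wrist view shows the low module on the left with its bar at (229,193), and the tall one on the right with its bar at (324,202). I'll triangulate the bars and terminals against the top view.

Run:
```python
from h import *
import pickle
np.set_printoptions(precision=4,suppress=True)
st=pickle.load(open("w2.pkl","rb")); W=cam("wrist",st);T=cam("top");S=cam("scene")
w=cv2.imread("pics/w2.png",0); t=cv2.imread("pics/top0.png",0)
def blobs(g,th,box,amin):
    x0,y0,x1,y1=box; n,l,s,c=cv2.connectedComponentsWithStats((g[y0:y1,x0:x1]<th).astype('uint8'))
    return [(c[i]+[x0,y0],cv2.minAreaRect(np.argwhere(l==i)[:,::-1].astype(np.float32)),s[i,4]) for i in range(1,n) if s[i,4]>amin]
bw=blobs(w,45,(200,150,370,240),300); bt=blobs(t,45,(105,135,210,230),60)
print(bw);print(bt)
Tr=np.array
from itertools import product
for a,b in product(bw,bt): 
    p,e=tri([ray(W,a[0]),ray(T,b[0])])
    if e[0]<8: print(a[0],b[0],p,e)
# module directions in wrist: terminal pairs cast onto a plane square to the tool axis
o=st["tcp_pos"];Rt=R.from_quat(st["eef_rot"]).as_matrix()
def onslope(px,d): # plane at distance d ahead of tcp, tool coords
    c,r=ray(W,px); k=(d-(c-o)@Rt[:,2])/(r@Rt[:,2]); return Rt.T@(c+k*r-o)
for nm,q in (("low",[(210,149),(248,149),(215,233),(249,233)]),("tall",[(306,154),(348,154),(303,244),(341,245)])):
    for d in (.08,.1,.12):
        P=np.array([onslope(p,d) for p in q]); L=np.linalg.norm(P[:2].mean(0)-P[2:].mean(0)); Wd=np.linalg.norm(P[0]-P[1]), np.linalg.norm(P[2]-P[3])
        v=P[:2].mean(0)-P[2:].mean(0); print(nm,d,P.mean(0)*1e3,L,Wd,np.degrees(np.arctan2(v[1],v[0])))
```

```text
[(array([229.3842, 193.3062]), ((29.290809631347656, 44.00486755371094), (62.378482818603516, 24.38875389099121), 88.66777801513672), np.int32(1473)), (array([324.4854, 202.2645]), ((124.78768920898438, 52.59532165527344), (26.851701736450195, 67.6496353149414), 2.38594388961792), np.int32(1743))]
[(array([172.7306, 175.8598]), ((67.75000762939453, 40.750003814697266), (27.577163696289062, 9.899494171142578), 45.0), np.int32(271)), (array([142.509 , 199.5993]), ((37.75, 64.75), (27.577163696289062, 9.899495124816895), 45.0), np.int32(277))]
[229.3842 193.3062] [142.509  199.5993] [0.5029 0.2807 0.066 ] [np.float64(0.6), np.float64(0.6)]
[324.4854 202.2645] [172.7306 175.8598] [0.5547 0.2107 0.0895] [np.float64(0.3), np.float64(0.3)]
low 0.08 [ 11.4327 -40.6056  80.    ] 0.07088178026305048 (np.float64(0.029813453971748314), np.float64(0.028990119134564472)) 0.6951720522475445
low 0.1 [  6.171  -43.8272 100.    ] 0.07654855291956383 (np.float64(0.032196944695829205), np.float64(0.03130778685977044)) 0.6951720522475159
low 0.12 [  0.9093 -47.0488 120.    ] 0.08221532557607723 (np.float64(0.0345804354199102), np.float64(0.03362545458497638)) 0.6951720522475248
tall 0.08 [ 4.1918 36.4984 80.    ] 0.07762971979944364 (np.float64(0.033090237228141785), np.float64(0.03282292136495942)) 0.5466679580595386
tall 0.1 [ -1.6488  39.441  100.    ] 0.0838359687376013 (np.float64(0.03573569634085151), np.float64(0.035447009425495876)) 0.5466679580595497
tall 0.12 [ -7.4894  42.3836 120.    ] 0.09004221767575897 (np.float64(0.03838115545356125), np.float64(0.03807109748603234)) 0.5466679580595547
```

Wrist and top views agree to under 1 mm, and the tall module is 24 mm higher, as expected. I'll approach over the tall bar.

>>> jog_arm:
  targets:
    - {"dx": 0, "dy": 39, "dz": 20, "wx": 0, "wy": 0, "wz": 0.01, "claw": 0.4}
    - {"dx": 0, "dy": 39, "dz": 38, "wx": 0, "wy": 0, "wz": 0.01, "claw": 0.4}
    - {"dx": 0, "dy": 39, "dz": 38, "wx": 0, "wy": 0, "wz": 0.01, "claw": 0.4}
    - {"dx": 0, "dy": 39, "dz": 38, "wx": 0, "wy": 0, "wz": 0.01, "claw": 0.4}
    - {"dx": 0, "dy": 39, "dz": 38, "wx": 0, "wy": 0, "wz": 0.01, "claw": 0.4}

```text
clock: 2.7
tcp_pos: [0.538, 0.1963, 0.1419]
eef_rot: [0.902, 0.369, 0.206, -0.085]
force: [0.4, 0.1, -0.4]
finger_gap: 0.051
gripper_force: 0.0
```

Run:
```python
from h import *
import pickle
np.set_printoptions(precision=4,suppress=True)
s1=pickle.load(open("w2.pkl","rb")); W1=cam("wrist",s1)
st=ctrl.observe(); im=eyes.get_image("wrist"); cv2.imwrite("pics/w3.png",im[:,:,::-1]); pickle.dump(st,open("w3.pkl","wb"))
W=cam("wrist",st); g=cv2.cvtColor(im,cv2.COLOR_RGB2GRAY); print(st["tcp_pos"],st["finger_gap"],st["joint_pos"])
Rt=R.from_quat(st["eef_rot"]).as_matrix(); print(Rt)
tl=lambda p:Rt.T@(p-st["tcp_pos"])*1e3
print("tri bar old, tool mm:",tl(np.array([.5547,.2107,.0895])),tl(np.array([.5029,.2807,.066])))
n,l,s,c=cv2.connectedComponentsWithStats((g<45).astype('uint8'))
for i in range(1,n):
    if s[i,4]>300: print(s[i],c[i])
```

```text
[0.538  0.1963 0.1419] 0.051027331670285656 [ 0.5479  0.244  -0.8831  1.9611 -0.0353  0.6228 -1.0523]
[[ 0.6426  0.7006  0.3101]
 [ 0.6306 -0.7136  0.3052]
 [ 0.4351 -0.0006 -0.9004]]
tri bar old, tool mm: [-3.0016  1.3863 56.7798] [ -2.3737 -84.8399  83.24  ]
[ 155  173   40   86 2209] [176.8067 209.4138]
[ 268  181   28   78 2115] [281.2014 219.1797]
[    0   257   560   163 41871] [280.8699 368.573 ]
```

View pics/w3.png

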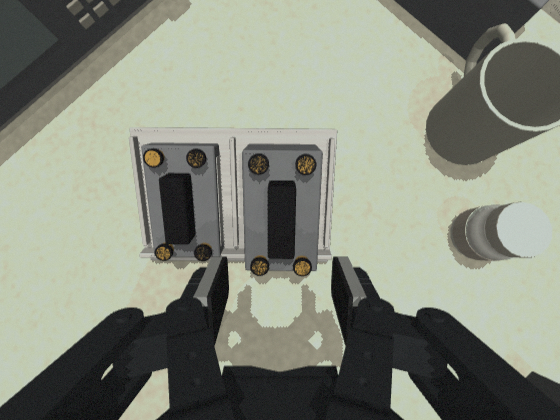

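The view shows the tall bar at (281,219) between the jaws, and the terminals at (258,163), (306,164), (260,266) and (303,266). The 82 mm terminal spacing gives depth.

Run:
```python
from h import *
import pickle
from scipy.optimize import brentq
np.set_printoptions(precision=1,suppress=True)
im=cv2.imread("pics/w3.png"); 
st=pickle.load(open("w3.pkl","rb")); W=cam("wrist",st); o=st["tcp_pos"];Rt=R.from_quat(st["eef_rot"]).as_matrix()
s1=pickle.load(open("w2.pkl","rb")); W1=cam("wrist",s1)
def circ(im,p):   # refine terminal centre: gold/dark vs grey body, by saturation or darkness
    x,y=p; r=11; c=im[y-r:y+r+1,x-r:x+r+1].astype(int); sat=c.max(2)-c.min(2)
    m=((sat>40)|(c.max(2)<50)).astype('uint8'); n,l,s,ce=cv2.connectedComponentsWithStats(m)
    i=1+np.argmax(s[1:,4]); return ce[i]+[x-r,y-r]
def onsl(C,px,d):
    c,r=ray(C,px); k=(d-(c-o)@Rt[:,2])/(r@Rt[:,2]); return Rt.T@(c+k*r-o)
im1=cv2.imread("pics/w2.png")
for nm,q,q1 in (("tall",[(258,163),(306,164),(260,266),(303,266)],[(306,154),(348,154),(303,244),(341,245)]),("low",[(153,158),(197,158),(164,252),(203,252)],[(210,149),(248,149),(215,233),(249,233)])):
    Q=[circ(im,p) for p in q]; Q1=[circ(im1,p) for p in q1]; print(np.array(Q).ravel(),np.array(Q1).ravel())
    for C,QQ in ((W,Q),(W1,Q1)):
        f=lambda d:(lambda P:np.linalg.norm(P[0]+P[1]-P[2]-P[3])/2-.082)([onsl(C,p,d) for p in QQ])
        d=brentq(f,0,.2); P=np.array([onsl(C,p,d) for p in QQ]); print(nm,"spacing:",P.mean(0)*1e3,"widths",np.linalg.norm(P[0]-P[1])*1e3,np.linalg.norm(P[2]-P[3])*1e3, "ang",np.degrees(np.arctan2(*(P[0]+P[1]-P[2]-P[3])[1::-1])))
    print(" tri:",np.mean([Rt.T@(tri([ray(W,a),ray(W1,b)])[0]-o) for a,b in zip(Q,Q1)],0)*1e3)
```

```text
[258.6 163.8 304.9 164.3 259.8 264.6 301.7 265.5] [305.4 153.9 346.4 154.4 302.3 244.4 338.9 243.9]
tall spacing: [-2.5  0.8 59.2] widths 33.80098475470848 33.951832250389884 ang 0.4443155604329967
tall spacing: [-2.   0.5 57.8] widths 34.26057183065717 33.46196034445761 ang 0.42142011827659914
 tri: [-2.7  0.7 59.9]
[153.2 157.6 196.4 157.7 164.8 250.2 203.  251.5] [210.3 148.8 247.7 149.1 214.1 232.6 249.1 233.2]
low spacing: [ -1.5 -84.7  83.7] widths 34.683424768112616 33.592197035615754 ang 0.1261538262253577
low spacing: [ -1.3 -84.3  81.9] widths 33.89801920031927 34.50166809558713 ang 0.5465434530950775
 tri: [ -1.8 -84.6  83.4]
```

>>> jog_arm:
  targets:
    - {"dx": -2.5, "dy": 0.8, "dz": 30, "wx": 0, "wy": 0, "wz": 0.006, "claw": 0.4}
    - {"dx": -2.5, "dy": 0.8, "dz": 48, "wx": 0, "wy": 0, "wz": 0.006, "claw": 0.4}
    - {"dx": -2.5, "dy": 0.8, "dz": 57, "wx": 0, "wy": 0, "wz": 0.006, "claw": 0.4}
    - {"dx": -2.5, "dy": 0.8, "dz": 57, "wx": 0, "wy": 0, "wz": 0.006, "claw": 0.4}
    - {"dx": -2.5, "dy": 0.8, "dz": 57, "wx": 0, "wy": 0, "wz": 0.006, "claw": 0.6}
    - {"dx": -2.5, "dy": 0.8, "dz": 57, "wx": 0, "wy": 0, "wz": 0.006, "claw": 1}
    - {"dx": -2.5, "dy": 0.8, "dz": 57, "wx": 0, "wy": 0, "wz": 0.006, "claw": 1}
    - {"dx": -2.5, "dy": 0.8, "dz": 57, "wx": 0, "wy": 0, "wz": 0.006, "claw": 1}
    - {"dx": -2.5, "dy": 0.8, "dz": 57, "wx": 0, "wy": 0, "wz": 0.006, "claw": 1}
    - {"dx": -2.5, "dy": 0.8, "dz": 57, "wx": 0, "wy": 0, "wz": 0.006, "claw": 1}
  newtons: 60

```text
clock: 3.75
tcp_pos: [0.5547, 0.2114, 0.0886]
eef_rot: [0.904, 0.366, 0.206, -0.086]
force: [0.4, -0.2, -1.0]
finger_gap: -0.0002
gripper_force: 0.0
```

The fingers closed on nothing, so I'll look.

Run:
```python
from h import *
st=ctrl.observe(); print(st["tcp_pos"],st["finger_gap"],st["gripper_force"],np.abs(st["qvel"]).max())
im=eyes.get_image("wrist")[:,:,::-1]; s=eyes.get_image("scene")[:,:,::-1]
cv2.imwrite("pics/w4.png",im);cv2.imwrite("pics/s4.png",s)
a=cv2.resize(im[120:420,130:430],(400,400)); b=cv2.resize(s[130:250,320:440],(400,400),interpolation=cv2.INTER_CUBIC)
cv2.imwrite("pics/c4.png",np.clip(np.hstack([a,b])*1.5,0,255).astype('uint8'))
```

```text
[0.5547214  0.21144609 0.08864614] -0.00018617603813276106 0.0 0.0028164555157124175
```

View pics/c4.png

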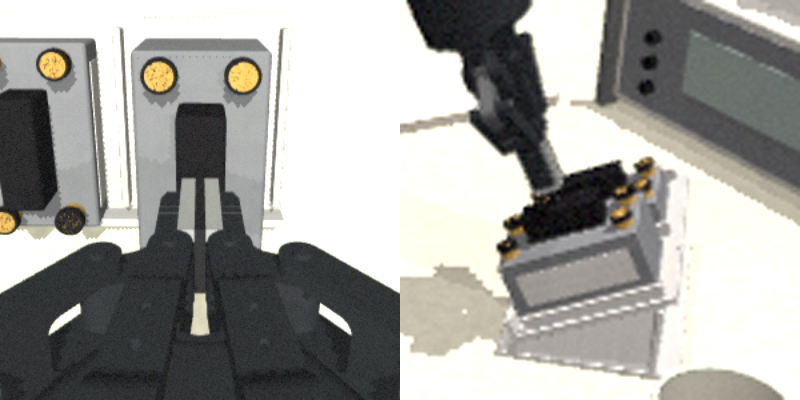

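The shut fingertips sit on or above the bar's top instead of around it, with tips at about row 253 in the wrist image. I'll check where along the tool axis the tips really are, from the wrist and scene views.

Run:
```python
from h import *
st=ctrl.observe(); S=cam("scene");W=cam("wrist",st);T=cam("top"); Rt=R.from_quat(st["eef_rot"]).as_matrix()
for z in range(-50,15,10): print(z,[np.round(proj(C,st["tcp_pos"]+Rt@[x,0,z/1e3])).tolist() for C in (S,W,T) for x in (.011,-.011)])
s=cv2.imread("pics/s4.png"); 
# bar top centre, predicted from terminals
p=np.load if 0 else None
import pickle
s3=pickle.load(open("w3.pkl","rb")); R3=R.from_quat(s3["eef_rot"]).as_matrix()
for dz in (47,69): 
  q=s3["tcp_pos"]+R3@(np.array([-2.5,.8,dz])/1e3); print(dz,q,proj(S,q),proj(W,q),"tool now",Rt.T@(q-st["tcp_pos"])*1e3)
print("force",st["force"],st["torque"])
im=cv2.imread("pics/w4.png"); print(im[225:275:3,275:290:3].max(2))
```

```text
-50 [[365.0, 176.0], [356.0, 179.0], [280.0, 271.0], [280.0, 315.0], [171.0, 176.0], [178.0, 184.0]]
-40 [[367.0, 180.0], [358.0, 182.0], [280.0, 261.0], [280.0, 302.0], [170.0, 175.0], [178.0, 183.0]]
-30 [[368.0, 183.0], [359.0, 186.0], [280.0, 251.0], [280.0, 291.0], [170.0, 175.0], [177.0, 182.0]]
-20 [[370.0, 187.0], [361.0, 190.0], [280.0, 243.0], [280.0, 280.0], [170.0, 174.0], [177.0, 181.0]]
-10 [[371.0, 191.0], [362.0, 193.0], [280.0, 235.0], [280.0, 271.0], [169.0, 173.0], [176.0, 180.0]]
0 [[373.0, 194.0], [364.0, 197.0], [280.0, 229.0], [280.0, 263.0], [169.0, 172.0], [176.0, 179.0]]
10 [[374.0, 198.0], [365.0, 200.0], [280.0, 223.0], [280.0, 256.0], [169.0, 171.0], [176.0, 179.0]]
47 [0.5515786  0.20844961 0.09852403] [366.85215035 191.57276578] [280.31840833 253.74883842] tool now [ 4.15215731e-01  5.85836646e-03 -1.08868269e+01]
69 [0.55840132 0.21516461 0.07871597] [370.23354154 199.45122709] [280.31334002 238.18360479] tool now [ 0.42809717  0.03410128 11.11315117]
force [0.66113179 0.23605124 0.31821146] [-0.30770026  0.29338548 -0.02898258]
[[ 31  27  36  33  30]
 [ 32  32  31  32  34]
 [ 30  25  30  34  35]
 [ 32  31  35  35  28]
 [ 31  34  35  34  27]
 [ 33  33  35  27  30]
 [ 34  37  31  34  29]
 [ 33  24  34  29  35]
 [ 31  34  34  22  32]
 [ 30  31  32  28  31]
 [116  32  31 112 117]
 [114  30  35 116 115]
 [116  29  30 114 118]
 [115  31  36 113 116]
 [112  26  31 117 117]
 [114  27  31 114 115]
 [115  28  34 113 115]]
```

The tips actually sit at about z = -27 mm in the tool frame, not +8. The wrist, scene and gap-width checks all agree on this. The bar top is at -11 and the body top at +11. I'll open, descend 28 mm and check again.

>>> jog_arm:
  targets:
    - {"dx": 0, "dy": 0, "dz": 0, "wx": 0, "wy": 0, "wz": 0, "claw": 0.45}
    - {"dx": 0, "dy": 0, "dz": 0, "wx": 0, "wy": 0, "wz": 0, "claw": 0.45}
    - {"dx": 0, "dy": 0, "dz": 0, "wx": 0, "wy": 0, "wz": 0, "claw": 0.45}
    - {"dx": 0, "dy": 0, "dz": 0, "wx": 0, "wy": 0, "wz": 0, "claw": 0.45}
    - {"dx": 0.4, "dy": 0, "dz": 7, "wx": 0, "wy": 0, "wz": 0, "claw": 0.45}
    - {"dx": 0.4, "dy": 0, "dz": 14, "wx": 0, "wy": 0, "wz": 0, "claw": 0.45}
    - {"dx": 0.4, "dy": 0, "dz": 21, "wx": 0, "wy": 0, "wz": 0, "claw": 0.45}
    - {"dx": 0.4, "dy": 0, "dz": 28, "wx": 0, "wy": 0, "wz": 0, "claw": 0.45}
    - {"dx": 0.4, "dy": 0, "dz": 28, "wx": 0, "wy": 0, "wz": 0, "claw": 0.45}

```text
clock: 4.75
tcp_pos: [0.5628, 0.2207, 0.062]
eef_rot: [0.904, 0.366, 0.205, -0.086]
force: [-0.2, -0.9, 0.1]
finger_gap: 0.047
gripper_force: 0.0
```

Run:
```python
from h import *
st=ctrl.observe(); print(st["tcp_pos"],st["finger_gap"],st["force"])
im=eyes.get_image("wrist")[:,:,::-1]; s=eyes.get_image("scene")[:,:,::-1]
cv2.imwrite("pics/w5.png",im);cv2.imwrite("pics/s5.png",s)
a=cv2.resize(im[120:420,130:430],(400,400)); b=cv2.resize(s[130:250,320:440],(400,400),interpolation=cv2.INTER_CUBIC)
cv2.imwrite("pics/c5.png",np.clip(np.hstack([a,b])*1.5,0,255).astype('uint8'))
```

```text
[0.56276929 0.22069614 0.06199823] 0.047024370989682755 [-0.16440003 -0.89807801  0.14974033]
```

View pics/c5.png

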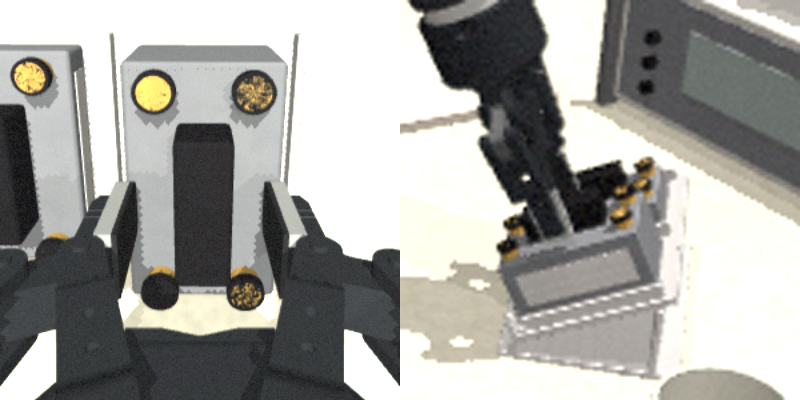

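The jaws now flank the bar with no contact. I'll go 5 mm deeper, then close.

>>> jog_arm:
  targets:
    - {"dx": 0, "dy": 0, "dz": 2, "wx": 0, "wy": 0, "wz": 0, "claw": 0.5}
    - {"dx": 0, "dy": 0, "dz": 4, "wx": 0, "wy": 0, "wz": 0, "claw": 0.5}
    - {"dx": 0, "dy": 0, "dz": 5, "wx": 0, "wy": 0, "wz": 0, "claw": 0.5}
    - {"dx": 0, "dy": 0, "dz": 5, "wx": 0, "wy": 0, "wz": 0, "claw": 0.5}

```text
clock: 5.25
tcp_pos: [0.5651, 0.2219, 0.0589]
eef_rot: [0.904, 0.366, 0.206, -0.086]
force: [0.0, -0.5, -0.0]
finger_gap: 0.0426
gripper_force: 0.0
```

>>> jog_arm:
  targets:
    - {"dx": 0, "dy": 0, "dz": 0, "wx": 0, "wy": 0, "wz": 0, "claw": 1}
    - {"dx": 0, "dy": 0, "dz": 0, "wx": 0, "wy": 0, "wz": 0, "claw": 1}
    - {"dx": 0, "dy": 0, "dz": 0, "wx": 0, "wy": 0, "wz": 0, "claw": 1}
    - {"dx": 0, "dy": 0, "dz": 0, "wx": 0, "wy": 0, "wz": 0, "claw": 1}
    - {"dx": 0, "dy": 0, "dz": 0, "wx": 0, "wy": 0, "wz": 0, "claw": 1}
    - {"dx": 0, "dy": 0, "dz": 0, "wx": 0, "wy": 0, "wz": 0, "claw": 1}
  newtons: 60

```text
clock: 5.85
tcp_pos: [0.5652, 0.2217, 0.0592]
eef_rot: [0.904, 0.366, 0.206, -0.086]
force: [-2.4, -2.7, 4.6]
finger_gap: 0.0189
gripper_force: 59.1
```

Gripped. I'll lift square to the slope and, in the meantime, refine the case pose from the two views.

>>> jog_arm:
  targets:
    - {"dx": 0, "dy": 0, "dz": -8, "wx": 0, "wy": 0, "wz": 0, "claw": 1}
    - {"dx": 0, "dy": 0, "dz": -20, "wx": 0, "wy": 0, "wz": 0, "claw": 1}
    - {"dx": 0, "dy": 0, "dz": -35, "wx": 0, "wy": 0, "wz": 0, "claw": 1}
    - {"dx": 0, "dy": 0, "dz": -55, "wx": 0, "wy": 0, "wz": 0, "claw": 1}
    - {"dx": 0, "dy": 0, "dz": -80, "wx": 0, "wy": 0, "wz": 0, "claw": 1}
    - {"dx": 0, "dy": 0, "dz": -100, "wx": 0, "wy": 0, "wz": 0, "claw": 1}
    - {"dx": 0, "dy": 0, "dz": -110, "wx": 0, "wy": 0, "wz": 0, "claw": 1}
    - {"dx": 0, "dy": 0, "dz": -110, "wx": 0, "wy": 0, "wz": 0, "claw": 1}

```text
clock: 6.65
tcp_pos: [0.531, 0.1874, 0.1584]
eef_rot: [0.904, 0.366, 0.206, -0.085]
force: [0.9, 0.1, -4.9]
finger_gap: 0.019
gripper_force: 59.5
```

Run:
```python
from h import *
np.set_printoptions(precision=4,suppress=True)
T=cam("top");S=cam("scene"); st=ctrl.observe(); print(st["tcp_pos"],st["finger_gap"],st["gripper_force"],st["joint_pos"],st["force"])
# wells' rim by two views
for a,b in (((293.4,225.5),(249.8,212.3)),((301,147.8),(283,252.7))): print(tri([ray(T,a),ray(S,b)]))
m=onz(T,(324.5,191.6),.04); print("divider",m)
# refine rim corners in top: bright edge line fits not needed; divider ends
print(onz(T,(300.7,191.2),.04),onz(T,(348.5,192.5),.04))
Rg=R.from_quat([.904,.366,.206,-.086]).as_matrix(); print("module body top in tool at grasp", Rg.T@(np.array([.5584,.2152,.0787])-[.5652,.2217,.0592])*1e3)
im=eyes.get_image("wrist"); cv2.imwrite("pics/w6.png",im[:,:,::-1])
```

```text
[0.531  0.1874 0.1584] 0.018964110583325613 59.540435671806335 [ 0.6212  0.2054 -0.9281  1.9559 -0.0821  0.6672 -1.0111] [ 0.9152  0.0989 -4.8611]
(array([ 0.4564, -0.0507,  0.0758]), [np.float64(2.6), np.float64(2.6)])
(array([ 0.627 , -0.0634,  0.0789]), [np.float64(2.0), np.float64(2.0)])
divider [ 0.5356 -0.1226  0.04  ]
[ 0.535  -0.0687  0.04  ] [ 0.5351 -0.177   0.04  ]
module body top in tool at grasp [  0.0115  -0.1631 -21.6498]
```

```bash
cat >> h.py <<'E'
YAW=np.radians(-93.6); CASE=np.array([.5365,-.1215,0])
def downR(yaw):
    x=np.array([np.cos(yaw),np.sin(yaw),0]); z=np.array([0,0,-1.]); return np.c_[x,np.cross(z,x),z]
def incase(x,y,z): c,s=np.cos(YAW),np.sin(YAW); return CASE+[c*x-s*y,s*x+c*y,z]
E
python3 - <<'E'
from h import *
p=incase(0,.0415,.17); print(p,row(p,downR(YAW+np.pi)))
E
```

```text
[ 0.57791811 -0.12410581  0.17      ] (array([-159.1,  256.6,  -91.6]), array([ 0.161, -0.429, -0.726]))
```

>>> jog_arm:
  targets:
    - {"dx": -40, "dy": 64, "dz": -23, "wx": 0.04, "wy": -0.107, "wz": -0.18, "claw": 1}
    - {"dx": -80, "dy": 128, "dz": -46, "wx": 0.08, "wy": -0.214, "wz": -0.363, "claw": 1}
    - {"dx": -80, "dy": 128, "dz": -46, "wx": 0.08, "wy": -0.214, "wz": -0.363, "claw": 1}
    - {"dx": -159, "dy": 256.6, "dz": -91.6, "wx": 0.161, "wy": -0.429, "wz": -0.726, "claw": 1}
    - {"dx": -159, "dy": 256.6, "dz": -91.6, "wx": 0.161, "wy": -0.429, "wz": -0.726, "claw": 1}
    - {"dx": -159, "dy": 256.6, "dz": -91.6, "wx": 0.161, "wy": -0.429, "wz": -0.726, "claw": 1}
    - {"dx": -159, "dy": 256.6, "dz": -91.6, "wx": 0.161, "wy": -0.429, "wz": -0.726, "claw": 1}
    - {"dx": -159, "dy": 256.6, "dz": -91.6, "wx": 0.161, "wy": -0.429, "wz": -0.726, "claw": 1}
    - {"dx": -159, "dy": 256.6, "dz": -91.6, "wx": 0.161, "wy": -0.429, "wz": -0.726, "claw": 1}
    - {"dx": -159, "dy": 256.6, "dz": -91.6, "wx": 0.161, "wy": -0.429, "wz": -0.726, "claw": 1}
    - {"dx": -159, "dy": 256.6, "dz": -91.6, "wx": 0.161, "wy": -0.429, "wz": -0.726, "claw": 1}
    - {"dx": -159, "dy": 256.6, "dz": -91.6, "wx": 0.161, "wy": -0.429, "wz": -0.726, "claw": 1}

```text
clock: 7.9
tcp_pos: [0.5785, -0.122, 0.1705]
eef_rot: [0.728, 0.685, 0.001, -0.0]
force: [0.4, -0.1, -3.5]
finger_gap: 0.0185
gripper_force: 60.0
```

Run:
```python
from h import *
import pickle
st=ctrl.observe(); p=incase(0,.0415,.17); print(st["clock"],st["tcp_pos"],st["joint_pos"],row(p,downR(YAW+np.pi)))
im=eyes.get_image("wrist")[:,:,::-1]; t=eyes.get_image("top")[:,:,::-1]; pickle.dump(st,open("w7.pkl","wb"))
cv2.imwrite("pics/w7.png",im);cv2.imwrite("pics/t7.png",t)
a=cv2.resize(im,(400,300)); W=cam("wrist",st)
# predicted rim outline
for q in ((-.063,-.0855),(-.063,.0855),(.063,.0855),(.063,-.0855)): print(q,proj(W,incase(*q,.082)))
b=cv2.resize(t[110:260,260:460],(400,300),interpolation=cv2.INTER_CUBIC)
cv2.imwrite("pics/c7.png",np.clip(np.hstack([a,b])*1.5,0,255).astype('uint8'))
```

```text
7.9 [ 0.5785333  -0.12203562  0.17049322] [ 0.7190002   0.54071923 -0.82906486  1.42604539  0.39850296  1.34706036
 -0.18619208] (array([-2.1, -0.5,  0.5]), array([ 0.001, -0.001,  0.002]))
(-0.063, -0.0855) [120.22138634 130.0169751 ]
(-0.063, 0.0855) [335.03743315 130.68929816]
(0.063, 0.0855) [327.32849072 271.93665911]
(0.063, -0.0855) [140.723011   271.50436237]
```

View pics/c7.png

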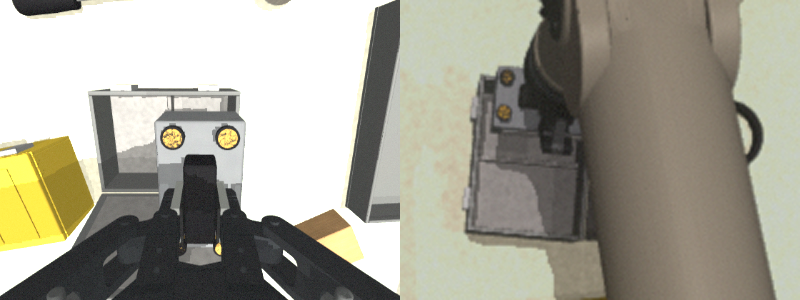

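The wrist view shows the rim's far corners at about (126,129) and (336,129), against predictions of (120,130) and (335,131), so it agrees to a few mm. The module hangs over the upper (deep) well. I'll refine with edge profiles.

Run:
```python
from h import *
import pickle
g=cv2.GaussianBlur(cv2.imread("pics/w7.png",0),(3,3),0); st=pickle.load(open("w7.pkl","rb")); W=cam("wrist",st)
for r in (134,140,146): print(r,"L",list(zip(range(112,140,2),g[r,112:140:2])),"R",list(zip(range(322,350,2),g[r,322:350:2])))
for c in (150,170,190): print(c,list(zip(range(112,150,2),g[112:150:2,c])))
f=lambda q,z:np.round(proj(W,incase(*q,z)),1)
for q,z in (((-.05,-.0855),.082),((-.05,.0855),.082),((-.063,-.06),.082),((-.063,-.06),0),((-.058,-.06),.082)): print(q,z,f(q,z))
# module held: terminals at rows ~195; body far edge
```

```text
134 L [(112, np.uint8(230)), (114, np.uint8(230)), (116, np.uint8(229)), (118, np.uint8(229)), (120, np.uint8(230)), (122, np.uint8(213)), (124, np.uint8(126)), (126, np.uint8(114)), (128, np.uint8(97)), (130, np.uint8(63)), (132, np.uint8(64)), (134, np.uint8(63)), (136, np.uint8(63)), (138, np.uint8(64))] R [(322, np.uint8(64)), (324, np.uint8(64)), (326, np.uint8(65)), (328, np.uint8(65)), (330, np.uint8(79)), (332, np.uint8(109)), (334, np.uint8(113)), (336, np.uint8(182)), (338, np.uint8(230)), (340, np.uint8(230)), (342, np.uint8(230)), (344, np.uint8(230)), (346, np.uint8(230)), (348, np.uint8(230))]
140 L [(112, np.uint8(230)), (114, np.uint8(230)), (116, np.uint8(230)), (118, np.uint8(229)), (120, np.uint8(230)), (122, np.uint8(228)), (124, np.uint8(158)), (126, np.uint8(134)), (128, np.uint8(130)), (130, np.uint8(68)), (132, np.uint8(54)), (134, np.uint8(54)), (136, np.uint8(56)), (138, np.uint8(55))] R [(322, np.uint8(49)), (324, np.uint8(50)), (326, np.uint8(50)), (328, np.uint8(52)), (330, np.uint8(94)), (332, np.uint8(135)), (334, np.uint8(132)), (336, np.uint8(185)), (
[... 1480 characters left out ...]
 np.uint8(171)), (142, np.uint8(167)), (144, np.uint8(163)), (146, np.uint8(163)), (148, np.uint8(163))]
190 [(112, np.uint8(219)), (114, np.uint8(218)), (116, np.uint8(220)), (118, np.uint8(148)), (120, np.uint8(77)), (122, np.uint8(77)), (124, np.uint8(75)), (126, np.uint8(73)), (128, np.uint8(126)), (130, np.uint8(139)), (132, np.uint8(127)), (134, np.uint8(122)), (136, np.uint8(170)), (138, np.uint8(174)), (140, np.uint8(174)), (142, np.uint8(169)), (144, np.uint8(164)), (146, np.uint8(163)), (148, np.uint8(164))]
(-0.05, -0.0855) 0.082 [122.6 146.6]
(-0.05, 0.0855) 0.082 [334.1 147.2]
(-0.063, -0.06) 0.082 [152.3 130.1]
(-0.063, -0.06) 0 [182.4 125.1]
(-0.058, -0.06) 0.082 [153.  136.5]
```

```bash
sed -i 's/CASE=np.array(.*)/CASE=np.array([.5383,-.1198,0])/' h.py
python3 - <<'E'
from h import *
import pickle
st=pickle.load(open("w7.pkl","rb")); W=cam("wrist",st); Rt=R.from_quat(st["eef_rot"]).as_matrix()
im=cv2.imread("pics/w7.png").astype(int); 
for q in ((.041,-.017),(.041,.017)):
    e=proj(W,st["tcp_pos"]+Rt@[q[0],q[1],-.0317]); x,y=map(int,e); c=im[y-16:y+17,x-20:x+21]; m=((c.max(2)-c.min(2)>40)|(c.max(2)<50)).astype('uint8')
    n,l,s,ce=cv2.connectedComponentsWithStats(m); i=1+np.argmax(s[1:,4]); print("pred",e,"seen",ce[i]+[x-20,y-16],s[i])
p=incase(0,.0415,.0304); print(p,row(p,downR(YAW+np.pi)))
E
```

```text
pred [243.31636049 193.09869969] seen [241.42661692 192.00746269] [  2   0  34  32 804]
pred [318.47946847 193.15476113] seen [317.96808511 192.47281324] [  4   0  34  33 846]
[ 0.57971811 -0.12240581  0.0304    ] (array([  0.3,   0.9, 140.1]), array([ 0.001, -0.001,  0.001]))
```

The held module's terminals match prediction to within 1–2 px, so I'll lower it.

>>> jog_arm:
  targets:
    - {"dx": 0.3, "dy": 1.2, "dz": 20, "wx": 0, "wy": 0, "wz": 0, "claw": 1}
    - {"dx": 0.3, "dy": 1.2, "dz": 40, "wx": 0, "wy": 0, "wz": 0, "claw": 1}
    - {"dx": 0.3, "dy": 1.2, "dz": 55, "wx": 0, "wy": 0, "wz": 0, "claw": 1}
    - {"dx": 0.3, "dy": 1.2, "dz": 65, "wx": 0, "wy": 0, "wz": 0, "claw": 1}
    - {"dx": 0.3, "dy": 1.2, "dz": 75, "wx": 0, "wy": 0, "wz": 0, "claw": 1}
    - {"dx": 0.3, "dy": 1.2, "dz": 85, "wx": 0, "wy": 0, "wz": 0, "claw": 1}
    - {"dx": 0.3, "dy": 1.2, "dz": 95, "wx": 0, "wy": 0, "wz": 0, "claw": 1}
    - {"dx": 0.3, "dy": 1.2, "dz": 105, "wx": 0, "wy": 0, "wz": 0, "claw": 1}
    - {"dx": 0.3, "dy": 1.2, "dz": 115, "wx": 0, "wy": 0, "wz": 0, "claw": 1}
    - {"dx": 0.3, "dy": 1.2, "dz": 124, "wx": 0, "wy": 0, "wz": 0, "claw": 1}
    - {"dx": 0.3, "dy": 1.2, "dz": 131, "wx": 0, "wy": 0, "wz": 0, "claw": 1}
    - {"dx": 0.3, "dy": 1.2, "dz": 134, "wx": 0, "wy": 0, "wz": 0, "claw": 1}
    - {"dx": 0.3, "dy": 1.2, "dz": 134, "wx": 0, "wy": 0, "wz": 0, "claw": 1}

```text
clock: 9.3
tcp_pos: [0.5797, -0.1229, 0.0358]
eef_rot: [0.729, 0.685, 0.001, -0.0]
force: [-0.7, -0.1, -3.9]
finger_gap: 0.0191
gripper_force: 59.9
```

>>> jog_arm:
  targets:
    - {"dx": 0, "dy": 0, "dz": 2, "wx": 0, "wy": 0, "wz": 0, "claw": 1}
    - {"dx": 0, "dy": 0, "dz": 3, "wx": 0, "wy": 0, "wz": 0, "claw": 1}
    - {"dx": 0, "dy": 0, "dz": 4, "wx": 0, "wy": 0, "wz": 0, "claw": 1}
    - {"dx": 0, "dy": 0, "dz": 4, "wx": 0, "wy": 0, "wz": 0, "claw": 1}

```text
clock: 9.7
tcp_pos: [0.58, -0.123, 0.0323]
eef_rot: [0.729, 0.685, 0.001, -0.0]
force: [-0.2, 0.7, -3.6]
finger_gap: 0.0186
gripper_force: 59.9
```

Still hanging free (-3.6 N), so I'll continue in small steps.

>>> jog_arm:
  targets:
    - {"dx": 0, "dy": 0, "dz": 1, "wx": 0, "wy": 0, "wz": 0, "claw": 1}
    - {"dx": 0, "dy": 0, "dz": 2, "wx": 0, "wy": 0, "wz": 0, "claw": 1}
    - {"dx": 0, "dy": 0, "dz": 2, "wx": 0, "wy": 0, "wz": 0, "claw": 1}

```text
clock: 10.0
tcp_pos: [0.5799, -0.123, 0.0301]
eef_rot: [0.729, 0.685, 0.001, -0.0]
force: [0.0, -0.2, -5.2]
finger_gap: 0.0184
gripper_force: 59.9
```

>>> jog_arm:
  targets:
    - {"dx": 0, "dy": 0, "dz": 1, "wx": 0, "wy": 0, "wz": 0, "claw": 1}
    - {"dx": 0, "dy": 0, "dz": 2, "wx": 0, "wy": 0, "wz": 0, "claw": 1}
    - {"dx": 0, "dy": 0, "dz": 2, "wx": 0, "wy": 0, "wz": 0, "claw": 1}

```text
clock: 10.3
tcp_pos: [0.5798, -0.123, 0.028]
eef_rot: [0.729, 0.685, 0.001, -0.0]
force: [0.0, 0.3, -4.3]
finger_gap: 0.0191
gripper_force: 59.9
```

>>> jog_arm:
  targets:
    - {"dx": 0, "dy": 0, "dz": 1, "wx": 0, "wy": 0, "wz": 0, "claw": 1}
    - {"dx": 0, "dy": 0, "dz": 2, "wx": 0, "wy": 0, "wz": 0, "claw": 1}
    - {"dx": 0, "dy": 0, "dz": 2, "wx": 0, "wy": 0, "wz": 0, "claw": 1}

```text
clock: 10.6
tcp_pos: [0.5799, -0.123, 0.026]
eef_rot: [0.729, 0.685, 0.001, -0.0]
force: [0.2, -0.2, -3.6]
finger_gap: 0.0184
gripper_force: 59.9
```

>>> jog_arm:
  targets:
    - {"dx": 0, "dy": 0, "dz": 1, "wx": 0, "wy": 0, "wz": 0, "claw": 1}
    - {"dx": 0, "dy": 0, "dz": 2, "wx": 0, "wy": 0, "wz": 0, "claw": 1}
    - {"dx": 0, "dy": 0, "dz": 2, "wx": 0, "wy": 0, "wz": 0, "claw": 1}

```text
clock: 10.9
tcp_pos: [0.5802, -0.1229, 0.0257]
eef_rot: [0.729, 0.685, 0.001, 0.0]
force: [-1.3, -0.2, 4.6]
finger_gap: 0.0191
gripper_force: 61.2
```

Contact at z≈0.026 m. I'll release to about 40 mm and rise.

>>> jog_arm:
  targets:
    - {"dx": 0, "dy": 0, "dz": 0, "wx": 0, "wy": 0, "wz": 0, "claw": 0.7}
    - {"dx": 0, "dy": 0, "dz": 0, "wx": 0, "wy": 0, "wz": 0, "claw": 0.55}
    - {"dx": 0, "dy": 0, "dz": 0, "wx": 0, "wy": 0, "wz": 0, "claw": 0.55}
    - {"dx": 0, "dy": 0, "dz": 0, "wx": 0, "wy": 0, "wz": 0, "claw": 0.55}
    - {"dx": 0, "dy": 0, "dz": -10, "wx": 0, "wy": 0, "wz": 0, "claw": 0.55}
    - {"dx": 0, "dy": 0, "dz": -30, "wx": 0, "wy": 0, "wz": 0, "claw": 0.55}
    - {"dx": 0, "dy": 0, "dz": -60, "wx": 0, "wy": 0, "wz": 0, "claw": 0.55}
    - {"dx": 0, "dy": 0, "dz": -100, "wx": 0, "wy": 0, "wz": 0, "claw": 0.55}
    - {"dx": 0, "dy": 0, "dz": -150, "wx": 0, "wy": 0, "wz": 0, "claw": 0.55}
    - {"dx": 0, "dy": 0, "dz": -170, "wx": 0, "wy": 0, "wz": 0, "claw": 0.55}
    - {"dx": 0, "dy": 0, "dz": -170, "wx": 0, "wy": 0, "wz": 0, "claw": 0.55}

```text
clock: 12.0
tcp_pos: [0.5829, -0.1225, 0.1997]
eef_rot: [0.729, 0.685, 0.004, 0.004]
force: [0.5, 0.4, -0.2]
finger_gap: 0.0387
gripper_force: 0.0
```

Run:
```python
from h import *
import pickle
np.set_printoptions(precision=4,suppress=True)
st=ctrl.observe(); W=cam("wrist",st); Rt=R.from_quat(st["eef_rot"]).as_matrix(); im=eyes.get_image("wrist")[:,:,::-1]; cv2.imwrite("pics/w8.png",im); pickle.dump(st,open("w8.pkl","wb"))
c=im.astype(int); m=((c.max(2)-c.min(2)>40)).astype('uint8'); m[260:]=0
n,l,s,ce=cv2.connectedComponentsWithStats(m)
for i in range(1,n):
    if 60<s[i,4]<1500: print(s[i],ce[i],onz(W,ce[i],.062))
print("want", [incase(x,.0415+y,.062) for x in (-.041,.041) for y in (-.017,.017)])
# low module grasp: predicted body top of low module from w3 terminals
s3=pickle.load(open("w3.pkl","rb")); R3=R.from_quat(s3["eef_rot"]).as_matrix()
q=s3["tcp_pos"]+R3@(np.array([-1.6,-84.6,83.3+10])/1e3); print("low body top",q)
Rg=R.from_quat([.904,.366,.206,-.086]).as_matrix()
for d in (-.0217,-.0717): p=q-Rg@np.array([0,0,d]); print(d,p,row(p,Rg,st))
```

```text
[288 141  11  13  82] [292.9634 147.4878] [ 0.5992 -0.0817  0.062 ]
[252 142  13  13 130] [257.8154 147.7231] [ 0.5654 -0.0798  0.062 ]
[254 222  11  11  79] [259.3797 226.9747] [ 0.5603 -0.1611  0.062 ]
[287 222  11  12  95] [291.8947 227.5684] [ 0.5941 -0.164   0.062 ]
want [array([ 0.5653, -0.0804,  0.062 ]), array([ 0.5993, -0.0826,  0.062 ]), array([ 0.5602, -0.1623,  0.062 ]), array([ 0.5941, -0.1644,  0.062 ])]
low body top [0.5067 0.2841 0.0573]
-0.0217 [0.5134 0.2907 0.0377] (array([408. , -96.7, 161.2]), array([-0.152,  0.426,  0.729]))
-0.0717 [ 0.5289  0.306  -0.0073] (array([424.2, -82.7, 206.4]), array([-0.152,  0.426,  0.729]))
```

The tall module sits within about 1 mm of the well's centre. Next is the low module.

Run:
```python
from h import *
q=np.array([.5067,.2841,.0573]); Rg=R.from_quat([.904,.366,.206,-.086]).as_matrix()
p=q-Rg@np.array([0,0,.06]); print(p,row(p,Rg))
```

```text
[0.48814887 0.26574163 0.11132616] (array([ 381.9, -117.5,   85.1]), array([-0.157,  0.428,  0.728]))
```

>>> jog_arm:
  targets:
    - {"dx": 100, "dy": -30, "dz": 0, "wx": -0.04, "wy": 0.11, "wz": 0.18, "claw": 0.5}
    - {"dx": 100, "dy": -30, "dz": 0, "wx": -0.04, "wy": 0.11, "wz": 0.18, "claw": 0.5}
    - {"dx": 200, "dy": -60, "dz": 10, "wx": -0.08, "wy": 0.215, "wz": 0.364, "claw": 0.5}
    - {"dx": 200, "dy": -60, "dz": 10, "wx": -0.08, "wy": 0.215, "wz": 0.364, "claw": 0.5}
    - {"dx": 382, "dy": -117.5, "dz": 50, "wx": -0.157, "wy": 0.428, "wz": 0.728, "claw": 0.5}
    - {"dx": 382, "dy": -117.5, "dz": 50, "wx": -0.157, "wy": 0.428, "wz": 0.728, "claw": 0.5}
    - {"dx": 382, "dy": -117.5, "dz": 50, "wx": -0.157, "wy": 0.428, "wz": 0.728, "claw": 0.5}
    - {"dx": 382, "dy": -117.5, "dz": 50, "wx": -0.157, "wy": 0.428, "wz": 0.728, "claw": 0.5}
    - {"dx": 382, "dy": -117.5, "dz": 85, "wx": -0.157, "wy": 0.428, "wz": 0.728, "claw": 0.5}
    - {"dx": 382, "dy": -117.5, "dz": 85, "wx": -0.157, "wy": 0.428, "wz": 0.728, "claw": 0.5}
    - {"dx": 382, "dy": -117.5, "dz": 85, "wx": -0.157, "wy": 0.428, "wz": 0.728, "claw": 0.5}
    - {"dx": 382, "dy": -117.5, "dz": 85, "wx": -0.157, "wy": 0.428, "wz": 0.728, "claw": 0.5}

```text
clock: 13.25
tcp_pos: [0.4879, 0.2646, 0.1105]
eef_rot: [0.904, 0.364, 0.205, -0.087]
force: [1.2, 0.2, -0.3]
finger_gap: 0.0427
gripper_force: 0.0
```

Run:
```python
from h import *
import pickle
np.set_printoptions(precision=4,suppress=True)
q=np.array([.5067,.2841,.0573])
st=ctrl.observe(); W=cam("wrist",st); Rt=R.from_quat(st["eef_rot"]).as_matrix(); im=eyes.get_image("wrist")[:,:,::-1]; cv2.imwrite("pics/w9.png",im); pickle.dump(st,open("w9.pkl","wb"))
print(st["clock"],st["tcp_pos"],st["joint_pos"],st["finger_gap"],"body top in tool",Rt.T@(q-st["tcp_pos"])*1e3)
c=im.astype(int); Rg=R.from_quat([.904,.366,.206,-.086]).as_matrix(); Q=[]
for x,y in ((.041,-.017),(.041,.017),(-.041,-.017),(-.041,.017)):
    e=proj(W,q+Rg@[x,y,-.010]); X,Y=np.round(e).astype(int); k=c[Y-12:Y+13,X-12:X+13]; m=((k.max(2)-k.min(2)>40)|(k.max(2)<50)).astype('uint8')
    n,l,s,ce=cv2.connectedComponentsWithStats(m); i=1+np.argmax(s[1:,4]); print(e,ce[i]+[X-12,Y-12],s[i])
print(row(q-Rg@[0,0,-.0217],Rg,st))
```

```text
13.25 [0.4879 0.2646 0.1105] [ 0.3881  0.2329 -0.9062  2.0674  0.0966  0.5004 -1.345 ] 0.04268147497794684 body top in tool [ 1.2721 -0.574  59.6392]
[254.7556 161.1446] [255.3227 160.9326] [  2   2  21  22 282]
[303.5395 160.9609] [304.7756 160.7598] [  2   2  22  21 254]
[257.7203 266.6188] [258.0952 267.2483] [  3   2  19  21 294]
[301.5308 266.5055] [302.1532 266.7191] [  3   2  20  21 235]
(array([ 1.3, -0.5, 81.3]), array([-0.001,  0.001, -0.004]))
```

>>> jog_arm:
  targets:
    - {"dx": 1.3, "dy": 0, "dz": 20, "wx": 0, "wy": 0, "wz": -0.004, "claw": 0.5}
    - {"dx": 1.3, "dy": 0, "dz": 40, "wx": 0, "wy": 0, "wz": -0.004, "claw": 0.5}
    - {"dx": 1.3, "dy": 0, "dz": 55, "wx": 0, "wy": 0, "wz": -0.004, "claw": 0.5}
    - {"dx": 1.3, "dy": 0, "dz": 65, "wx": 0, "wy": 0, "wz": -0.004, "claw": 0.5}
    - {"dx": 1.3, "dy": 0, "dz": 74, "wx": 0, "wy": 0, "wz": -0.004, "claw": 0.5}
    - {"dx": 1.3, "dy": 0, "dz": 80, "wx": 0, "wy": 0, "wz": -0.004, "claw": 0.5}
    - {"dx": 1.3, "dy": 0, "dz": 80, "wx": 0, "wy": 0, "wz": -0.004, "claw": 0.5}

```text
clock: 14.0
tcp_pos: [0.5123, 0.2905, 0.038]
eef_rot: [0.904, 0.367, 0.204, -0.086]
force: [1.2, -0.3, -0.2]
finger_gap: 0.0425
gripper_force: 0.0
```

>>> jog_arm:
  targets:
    - {"dx": 0, "dy": 0, "dz": 0, "wx": 0, "wy": 0, "wz": 0, "claw": 1}
    - {"dx": 0, "dy": 0, "dz": 0, "wx": 0, "wy": 0, "wz": 0, "claw": 1}
    - {"dx": 0, "dy": 0, "dz": 0, "wx": 0, "wy": 0, "wz": 0, "claw": 1}
    - {"dx": 0, "dy": 0, "dz": 0, "wx": 0, "wy": 0, "wz": 0, "claw": 1}
    - {"dx": 0, "dy": 0, "dz": 0, "wx": 0, "wy": 0, "wz": 0, "claw": 1}
    - {"dx": 0, "dy": 0, "dz": 0, "wx": 0, "wy": 0, "wz": 0, "claw": 1}
  newtons: 60

```text
clock: 14.6
tcp_pos: [0.5123, 0.2906, 0.0389]
eef_rot: [0.903, 0.367, 0.205, -0.086]
force: [-3.9, -3.7, 6.5]
finger_gap: 0.0188
gripper_force: 59.5
```

>>> jog_arm:
  targets:
    - {"dx": 0, "dy": 0, "dz": -8, "wx": 0, "wy": 0, "wz": 0, "claw": 1}
    - {"dx": 0, "dy": 0, "dz": -20, "wx": 0, "wy": 0, "wz": 0, "claw": 1}
    - {"dx": 0, "dy": 0, "dz": -35, "wx": 0, "wy": 0, "wz": 0, "claw": 1}
    - {"dx": 0, "dy": 0, "dz": -55, "wx": 0, "wy": 0, "wz": 0, "claw": 1}
    - {"dx": 0, "dy": 0, "dz": -80, "wx": 0, "wy": 0, "wz": 0, "claw": 1}
    - {"dx": 0, "dy": 0, "dz": -110, "wx": 0, "wy": 0, "wz": 0, "claw": 1}
    - {"dx": 0, "dy": 0, "dz": -130, "wx": 0, "wy": 0, "wz": 0, "claw": 1}
    - {"dx": 0, "dy": 0, "dz": -130, "wx": 0, "wy": 0, "wz": 0, "claw": 1}

```text
clock: 15.4
tcp_pos: [0.4727, 0.2502, 0.1569]
eef_rot: [0.903, 0.366, 0.205, -0.085]
force: [0.3, 0.9, -2.4]
finger_gap: 0.0185
gripper_force: 59.3
```

Run:
```python
from h import *
st=ctrl.observe(); p=incase(0,-.0415,.15); print(st["tcp_pos"],st["force"],st["finger_gap"],st["joint_pos"]); print(p,row(p,downR(YAW+np.pi)))
```

```text
[0.47271704 0.25015136 0.15686559] [ 0.34539608  0.93329225 -2.36517005] 0.018514400648441964 [ 0.6033643   0.10958101 -1.05436016  2.04474973 -0.09239913  0.62118018
 -1.16429593]
[ 0.49688189 -0.11719419  0.15      ] (array([-217.8,  280.2,  -98. ]), array([ 0.162, -0.429, -0.725]))
```

>>> jog_arm:
  targets:
    - {"dx": -55, "dy": 70, "dz": -25, "wx": 0.04, "wy": -0.107, "wz": -0.181, "claw": 1}
    - {"dx": -55, "dy": 70, "dz": -25, "wx": 0.04, "wy": -0.107, "wz": -0.181, "claw": 1}
    - {"dx": -110, "dy": 140, "dz": -50, "wx": 0.08, "wy": -0.214, "wz": -0.362, "claw": 1}
    - {"dx": -110, "dy": 140, "dz": -50, "wx": 0.08, "wy": -0.214, "wz": -0.362, "claw": 1}
    - {"dx": -218, "dy": 280, "dz": -98, "wx": 0.162, "wy": -0.429, "wz": -0.725, "claw": 1}
    - {"dx": -218, "dy": 280, "dz": -98, "wx": 0.162, "wy": -0.429, "wz": -0.725, "claw": 1}
    - {"dx": -218, "dy": 280, "dz": -98, "wx": 0.162, "wy": -0.429, "wz": -0.725, "claw": 1}
    - {"dx": -218, "dy": 280, "dz": -98, "wx": 0.162, "wy": -0.429, "wz": -0.725, "claw": 1}
    - {"dx": -218, "dy": 280, "dz": -98, "wx": 0.162, "wy": -0.429, "wz": -0.725, "claw": 1}
    - {"dx": -218, "dy": 280, "dz": -98, "wx": 0.162, "wy": -0.429, "wz": -0.725, "claw": 1}
    - {"dx": -218, "dy": 280, "dz": -98, "wx": 0.162, "wy": -0.429, "wz": -0.725, "claw": 1}
    - {"dx": -218, "dy": 280, "dz": -98, "wx": 0.162, "wy": -0.429, "wz": -0.725, "claw": 1}
    - {"dx": -218, "dy": 280, "dz": -98, "wx": 0.162, "wy": -0.429, "wz": -0.725, "claw": 1}

```text
clock: 16.7
tcp_pos: [0.4966, -0.115, 0.1476]
eef_rot: [0.727, 0.686, -0.001, -0.001]
force: [0.1, 0.2, -2.7]
finger_gap: 0.0186
gripper_force: 59.4
```

Run:
```python
from h import *
st=ctrl.observe(); W=cam("wrist",st); Rt=R.from_quat(st["eef_rot"]).as_matrix(); im=eyes.get_image("wrist")[:,:,::-1].astype(int); cv2.imwrite("pics/w10.png",im)
print(st["clock"],st["tcp_pos"],st["finger_gap"],st["joint_pos"])
for q in ((.041,-.017),(.041,.017)):
    e=proj(W,st["tcp_pos"]+Rt@[q[0],q[1],-.0313]); x,y=map(int,e); c=im[y-20:y+21,x-20:x+21]; m=((c.max(2)-c.min(2)>40)|(c.max(2)<50)).astype('uint8')
    n,l,s,ce=cv2.connectedComponentsWithStats(m); i=1+np.argmax(s[1:,4]); print("pred",e,"seen",ce[i]+[x-20,y-20],s[i])
p=incase(0,-.0415,.031); print(p,row(p,downR(YAW+np.pi)))
```

```text
16.7 [ 0.49660745 -0.11504618  0.14755739] 0.018631429877301105 [ 0.89061819  0.4117131  -0.92049638  1.68209199  0.34412787  1.22392899
 -0.1680878 ]
pred [243.41450765 192.87812431] seen [241.42708333 191.57161458] [  2   4  34  33 768]
pred [318.37841114 192.93420752] seen [317.29550827 191.8356974 ] [  3   4  34  33 846]
[ 0.49688189 -0.11719419  0.031     ] (array([ -2. ,   0.7, 116.6]), array([-0.003, -0.001,  0.004]))[ WARN:0@0.892] global loadsave.cpp:1063 imwrite_ Unsupported depth image for selected encoder is fallbacked to CV_8U.
```

>>> jog_arm:
  targets:
    - {"dx": -2, "dy": 1, "dz": 15, "wx": 0, "wy": 0, "wz": 0.004, "claw": 1}
    - {"dx": -2, "dy": 1, "dz": 30, "wx": 0, "wy": 0, "wz": 0.004, "claw": 1}
    - {"dx": -2, "dy": 1, "dz": 45, "wx": 0, "wy": 0, "wz": 0.004, "claw": 1}
    - {"dx": -2, "dy": 1, "dz": 57, "wx": 0, "wy": 0, "wz": 0.004, "claw": 1}
    - {"dx": -2, "dy": 1, "dz": 68, "wx": 0, "wy": 0, "wz": 0.004, "claw": 1}
    - {"dx": -2, "dy": 1, "dz": 79, "wx": 0, "wy": 0, "wz": 0.004, "claw": 1}
    - {"dx": -2, "dy": 1, "dz": 90, "wx": 0, "wy": 0, "wz": 0.004, "claw": 1}
    - {"dx": -2, "dy": 1, "dz": 100, "wx": 0, "wy": 0, "wz": 0.004, "claw": 1}
    - {"dx": -2, "dy": 1, "dz": 108, "wx": 0, "wy": 0, "wz": 0.004, "claw": 1}
    - {"dx": -2, "dy": 1, "dz": 112, "wx": 0, "wy": 0, "wz": 0.004, "claw": 1}
    - {"dx": -2, "dy": 1, "dz": 114, "wx": 0, "wy": 0, "wz": 0.004, "claw": 1}
    - {"dx": -2, "dy": 1, "dz": 114, "wx": 0, "wy": 0, "wz": 0.004, "claw": 1}

```text
clock: 17.95
tcp_pos: [0.4973, -0.1181, 0.0335]
eef_rot: [0.73, 0.684, -0.001, -0.002]
force: [0.4, 1.5, -2.2]
finger_gap: 0.0191
gripper_force: 59.5
```

>>> jog_arm:
  targets:
    - {"dx": 0, "dy": 0, "dz": 1, "wx": 0, "wy": 0, "wz": 0, "claw": 1}
    - {"dx": 0, "dy": 0, "dz": 2, "wx": 0, "wy": 0, "wz": 0, "claw": 1}
    - {"dx": 0, "dy": 0, "dz": 3, "wx": 0, "wy": 0, "wz": 0, "claw": 1}
    - {"dx": 0, "dy": 0, "dz": 3, "wx": 0, "wy": 0, "wz": 0, "claw": 1}

```text
clock: 18.35
tcp_pos: [0.4971, -0.1181, 0.0305]
eef_rot: [0.73, 0.684, -0.001, -0.002]
force: [0.0, -0.4, -1.8]
finger_gap: 0.0189
gripper_force: 59.5
```

>>> jog_arm:
  targets:
    - {"dx": 0, "dy": 0, "dz": 1, "wx": 0, "wy": 0, "wz": 0, "claw": 1}
    - {"dx": 0, "dy": 0, "dz": 2, "wx": 0, "wy": 0, "wz": 0, "claw": 1}
    - {"dx": 0, "dy": 0, "dz": 2, "wx": 0, "wy": 0, "wz": 0, "claw": 1}

```text
clock: 18.65
tcp_pos: [0.497, -0.1181, 0.0284]
eef_rot: [0.73, 0.684, -0.001, -0.002]
force: [0.7, 0.4, -1.5]
finger_gap: 0.0186
gripper_force: 59.5
```

>>> jog_arm:
  targets:
    - {"dx": 0, "dy": 0, "dz": 1, "wx": 0, "wy": 0, "wz": 0, "claw": 1}
    - {"dx": 0, "dy": 0, "dz": 2, "wx": 0, "wy": 0, "wz": 0, "claw": 1}
    - {"dx": 0, "dy": 0, "dz": 2, "wx": 0, "wy": 0, "wz": 0, "claw": 1}

```text
clock: 18.95
tcp_pos: [0.4973, -0.118, 0.0273]
eef_rot: [0.73, 0.684, -0.001, -0.001]
force: [-2.2, 0.5, 3.2]
finger_gap: 0.019
gripper_force: 60.3
```

Contact. I'll release and rise.

>>> jog_arm:
  targets:
    - {"dx": 0, "dy": 0, "dz": 0, "wx": 0, "wy": 0, "wz": 0, "claw": 0.7}
    - {"dx": 0, "dy": 0, "dz": 0, "wx": 0, "wy": 0, "wz": 0, "claw": 0.55}
    - {"dx": 0, "dy": 0, "dz": 0, "wx": 0, "wy": 0, "wz": 0, "claw": 0.55}
    - {"dx": 0, "dy": 0, "dz": 0, "wx": 0, "wy": 0, "wz": 0, "claw": 0.55}
    - {"dx": 0, "dy": 0, "dz": -10, "wx": 0, "wy": 0, "wz": 0, "claw": 0.55}
    - {"dx": 0, "dy": 0, "dz": -30, "wx": 0, "wy": 0, "wz": 0, "claw": 0.55}
    - {"dx": 0, "dy": 0, "dz": -60, "wx": 0, "wy": 0, "wz": 0, "claw": 0.55}
    - {"dx": 0, "dy": 0, "dz": -100, "wx": 0, "wy": 0, "wz": 0, "claw": 0.55}
    - {"dx": 0, "dy": 0, "dz": -150, "wx": 0, "wy": 0, "wz": 0, "claw": 0.55}
    - {"dx": 0, "dy": 0, "dz": -200, "wx": 0, "wy": 0, "wz": 0, "claw": 0.55}
    - {"dx": 0, "dy": 0, "dz": -230, "wx": 0, "wy": 0, "wz": 0, "claw": 0.8}
    - {"dx": 0, "dy": 0, "dz": -230, "wx": 0, "wy": 0, "wz": 0, "claw": 1}
    - {"dx": 0, "dy": 0, "dz": -230, "wx": 0, "wy": 0, "wz": 0, "claw": 1}

```text
clock: 20.25
tcp_pos: [0.4981, -0.1182, 0.2574]
eef_rot: [0.729, 0.684, -0.0, -0.001]
force: [-0.3, -0.4, -0.5]
finger_gap: 0.0002
gripper_force: 0.0
```

Run:
```python
from h import *
np.set_printoptions(precision=4,suppress=True)
st=ctrl.observe(); W=cam("wrist",st); im=eyes.get_image("wrist")[:,:,::-1]; cv2.imwrite("pics/w11.png",im); s=eyes.get_image("scene")[:,:,::-1]; cv2.imwrite("pics/s11.png",s)
print(st["clock"],st["tcp_pos"],st["joint_pos"])
c=im.astype(int); m=((c.max(2)-c.min(2)>40)).astype('uint8'); m[265:]=0
n,l,t,ce=cv2.connectedComponentsWithStats(m)
for i in range(1,n):
    if 40<t[i,4]<900: print(t[i,4],ce[i],onz(W,ce[i],.062))
print("want",[incase(x,v+y,.062) for v in (-.0415,.0415) for x in (-.041,.041) for y in (-.017,.017)])
# lid free edge from initial pics: top tab & scene tab corners
T=cam("top");S=cam("scene")
d=lambda x,y:(285+(x-400)*.28,138+y*.35); e=lambda x,y:(165+(x-400)*.3325,170+(y-300)/3)
print("lid corner far(+x world)",tri([ray(T,d(757,12)),ray(S,e(508,462))]))
# lid angle hypothesis: project the free-edge corner for several angles
for a in (1.6,1.7,1.8,1.9): 
    r=.126; x=.063-r*np.cos(a); z=.0825+r*np.sin(a); print(a,[np.round(proj(T,incase(x,y,z)),1).tolist() for y in (.0855,-.0855)],[np.round(proj(S,incase(x,y,z)),1).tolist() for y in (.0855,-.0855)])
print("seen top",d(757,12),d(738,262))
```

```text
20.25 [ 0.4981 -0.1182  0.2574] [ 0.9171  0.3384 -0.9556  1.4853  0.2755  1.4617 -0.1062]
89 [337.2247 140.3371] [ 0.5653 -0.0793  0.062 ]
85 [367.1412 140.3412] [ 0.5992 -0.0814  0.062 ]
70 [264.2143 141.0714] [ 0.4825 -0.0748  0.062 ]
94 [294.0638 141.2234] [ 0.5163 -0.0772  0.062 ]
66 [333.4848 209.1667] [ 0.5601 -0.1612  0.062 ]
68 [361.2206 209.2647] [ 0.5937 -0.1634  0.062 ]
want [array([ 0.4825, -0.0752,  0.062 ]), array([ 0.5164, -0.0773,  0.062 ]), array([ 0.4773, -0.157 ,  0.062 ]), array([ 0.5113, -0.1592,  0.062 ]), array([ 0.5653, -0.0804,  0.062 ]), array([ 0.5993, -0.0826,  0.062 ]), array([ 0.5602, -0.1623,  0.062 ]), array([ 0.5941, -0.1644,  0.062 ])]
lid corner far(+x world) (array([ 0.6176, -0.2182,  0.1952]), [np.float64(3.8), np.float64(3.8)])
1.6 [[370.8, 138.5], [364.0, 227.9]] [[212.9, 213.4], [184.7, 172.5]]
1.7 [[377.3, 139.2], [370.5, 228.6]] [[205.9, 215.8], [178.5, 174.3]]
1.8 [[383.5, 140.1], [376.9, 229.2]] [[198.9, 218.8], [172.5, 176.7]]
1.9 [[389.4, 141.1], [382.8, 229.9]] [[192.1, 222.4], [166.7, 179.6]]
seen top (384.96000000000004, 142.2) (379.64, 229.7)
```

Both modules lie in their wells within 1–2 mm, and the lid stands at about 1.83 rad. I'll go over the lid with closed fingers and down behind its outer face.

>>> jog_arm:
  targets:
    - {"dx": 0, "dy": 10, "dz": -25, "wx": 0, "wy": 0, "wz": 0, "claw": 1}
    - {"dx": -40, "dy": 40, "dz": -25, "wx": 0, "wy": 0, "wz": 0, "claw": 1}
    - {"dx": -80, "dy": 40, "dz": -25, "wx": 0, "wy": 0, "wz": 0, "claw": 1}
    - {"dx": -120, "dy": 40, "dz": -25, "wx": 0, "wy": 0, "wz": 0, "claw": 1}
    - {"dx": -160, "dy": 40, "dz": -25, "wx": 0, "wy": 0, "wz": 0, "claw": 1}
    - {"dx": -160, "dy": 40, "dz": -25, "wx": 0, "wy": 0, "wz": 0, "claw": 1}
    - {"dx": -160, "dy": 40, "dz": -25, "wx": 0, "wy": 0, "wz": 0, "claw": 1}
    - {"dx": -160, "dy": 40, "dz": 20, "wx": 0, "wy": 0, "wz": 0, "claw": 1}
    - {"dx": -160, "dy": 40, "dz": 60, "wx": 0, "wy": 0, "wz": 0, "claw": 1}
    - {"dx": -160, "dy": 40, "dz": 95, "wx": 0, "wy": 0, "wz": 0, "claw": 1}
    - {"dx": -160, "dy": 40, "dz": 105, "wx": 0, "wy": 0, "wz": 0, "claw": 1}
    - {"dx": -160, "dy": 40, "dz": 105, "wx": 0, "wy": 0, "wz": 0, "claw": 1}
    - {"dx": -160, "dy": 40, "dz": 105, "wx": 0, "wy": 0, "wz": 0, "claw": 1}

```text
clock: 21.65
tcp_pos: [0.5285, -0.2798, 0.1529]
eef_rot: [0.729, 0.684, 0.0, -0.0]
force: [-0.5, -0.7, 0.3]
finger_gap: -0.0001
gripper_force: 0.0
```

Run:
```python
from h import *
st=ctrl.observe(); c,s=np.cos(YAW),np.sin(YAW); d=st["tcp_pos"]-CASE; X=c*d[0]+s*d[1]
print(st["clock"],st["tcp_pos"],"case xy",X,-s*d[0]+c*d[1],st["force"],row(st["tcp_pos"],downR(YAW+np.pi)),st["joint_pos"])
for th in (1.57,1.4,1.2,1.0,.8,.6,.4,.25,.12,0): 
    r,t=.10,.008; x=.063-r*np.cos(th)+t*np.sin(th)+.011; z=.0825+r*np.sin(th)+t*np.cos(th)-.027
    print(th,"dx %.0f dz %.0f"%(-(x-X)*1e3,-(z-st["tcp_pos"][2])*1e3))
```

```text
21.65 [ 0.52850532 -0.27976611  0.15294774] case xy 0.16026546981282933 0.00026899907507588715 [-0.54378735 -0.68429187  0.30196744] (array([0., 0., 0.]), array([-0.   , -0.001, -0.   ])) [ 1.004622    0.57978029 -0.854989    1.43024905  0.43871252  1.33015761
  0.0636809 ]
1.57 dx 78 dz -3
1.4 dx 95 dz -2
1.2 dx 115 dz 1
1.0 dx 134 dz 9
0.8 dx 150 dz 20
0.6 dx 164 dz 34
0.4 dx 175 dz 51
0.25 dx 181 dz 65
0.12 dx 185 dz 78
0 dx 186 dz 89
```

>>> jog_arm:
  targets:
    - {"dx": 15, "dy": 0, "dz": 0, "wx": 0, "wy": 0, "wz": 0, "claw": 1}
    - {"dx": 30, "dy": 0, "dz": 0, "wx": 0, "wy": 0, "wz": 0, "claw": 1}
    - {"dx": 40, "dy": 0, "dz": -2, "wx": 0, "wy": 0, "wz": 0, "claw": 1}
    - {"dx": 50, "dy": 0, "dz": -3, "wx": 0, "wy": 0, "wz": 0, "claw": 1}
    - {"dx": 60, "dy": 0, "dz": -3, "wx": 0, "wy": 0, "wz": 0, "claw": 1}
    - {"dx": 70, "dy": 0, "dz": -3, "wx": 0, "wy": 0, "wz": 0, "claw": 1}
    - {"dx": 78, "dy": 0, "dz": -3, "wx": 0, "wy": 0, "wz": 0, "claw": 1}
    - {"dx": 86, "dy": 0, "dz": -3, "wx": 0, "wy": 0, "wz": 0, "claw": 1}
    - {"dx": 95, "dy": 0, "dz": -2, "wx": 0, "wy": 0, "wz": 0, "claw": 1}

```text
clock: 22.55
tcp_pos: [0.534, -0.1872, 0.1548]
eef_rot: [0.73, 0.683, -0.001, 0.001]
force: [0.2, -3.0, 3.2]
finger_gap: -0.0001
gripper_force: 1.5
```

Run:
```python
from h import *
st=ctrl.observe(); T=cam("top"); print(st["tcp_pos"],st["force"],st["torque"])
s=eyes.get_image("scene")[:,:,::-1]; w=eyes.get_image("wrist")[:,:,::-1]
cv2.imwrite("pics/s12.png",s);cv2.imwrite("pics/w12.png",w)
a=cv2.resize(s[130:310,130:330],(400,360)); b=cv2.resize(w,(400,360))
cv2.imwrite("pics/c12.png",np.clip(np.hstack([a,b])*1.5,0,255).astype('uint8'))
```

```text
[ 0.53404999 -0.18718685  0.15478126] [ 0.18274307 -2.97289238  3.15309165] [-0.4475694  -0.07962583  0.02574304]
```

The lid is moving, with about 3 N on the fingers. I'll continue along the arc.

>>> jog_arm:
  targets:
    - {"dx": 10, "dy": 0, "dz": 1, "wx": 0, "wy": 0, "wz": 0, "claw": 1}
    - {"dx": 20, "dy": 0, "dz": 3, "wx": 0, "wy": 0, "wz": 0, "claw": 1}
    - {"dx": 30, "dy": 0, "dz": 7, "wx": 0, "wy": 0, "wz": 0, "claw": 1}
    - {"dx": 39, "dy": 0, "dz": 11, "wx": 0, "wy": 0, "wz": 0, "claw": 1}
    - {"dx": 47, "dy": 0, "dz": 16, "wx": 0, "wy": 0, "wz": 0, "claw": 1}
    - {"dx": 55, "dy": 0, "dz": 22, "wx": 0, "wy": 0, "wz": 0, "claw": 1}
    - {"dx": 62, "dy": 0, "dz": 29, "wx": 0, "wy": 0, "wz": 0, "claw": 1}
    - {"dx": 69, "dy": 0, "dz": 36, "wx": 0, "wy": 0, "wz": 0, "claw": 1}

```text
clock: 23.45
tcp_pos: [0.5376, -0.1153, 0.1169]
eef_rot: [0.729, 0.684, -0.0, -0.002]
force: [0.8, -0.8, 1.4]
finger_gap: 0.0003
gripper_force: 1.0
```

>>> jog_arm:
  targets:
    - {"dx": 6, "dy": 0, "dz": 8, "wx": 0, "wy": 0, "wz": 0, "claw": 1}
    - {"dx": 11, "dy": 0, "dz": 17, "wx": 0, "wy": 0, "wz": 0, "claw": 1}
    - {"dx": 14, "dy": 0, "dz": 24, "wx": 0, "wy": 0, "wz": 0, "claw": 1}
    - {"dx": 17, "dy": 0, "dz": 31, "wx": 0, "wy": 0, "wz": 0, "claw": 1}
    - {"dx": 19, "dy": 0, "dz": 38, "wx": 0, "wy": 0, "wz": 0, "claw": 1}
    - {"dx": 20, "dy": 0, "dz": 43, "wx": 0, "wy": 0, "wz": 0, "claw": 1}

```text
clock: 24.05
tcp_pos: [0.5386, -0.0964, 0.0737]
eef_rot: [0.73, 0.684, -0.001, -0.002]
force: [-0.8, 1.1, 1.7]
finger_gap: 0.0
gripper_force: 0.8
```

>>> jog_arm:
  targets:
    - {"dx": 1, "dy": 0, "dz": 3, "wx": 0, "wy": 0, "wz": 0, "claw": 1}
    - {"dx": 1, "dy": 0, "dz": 6, "wx": 0, "wy": 0, "wz": 0, "claw": 1}
    - {"dx": 1, "dy": 0, "dz": 8, "wx": 0, "wy": 0, "wz": 0, "claw": 1}
    - {"dx": 1, "dy": 0, "dz": 8, "wx": 0, "wy": 0, "wz": 0, "claw": 1}

```text
clock: 24.45
tcp_pos: [0.5385, -0.0962, 0.0661]
eef_rot: [0.73, 0.684, -0.001, -0.002]
force: [-0.3, 0.4, 0.4]
finger_gap: -0.0
gripper_force: 0.0
```

>>> jog_arm:
  targets:
    - {"dx": 0, "dy": 0, "dz": 2, "wx": 0, "wy": 0, "wz": 0, "claw": 1}
    - {"dx": 0, "dy": 0, "dz": 3, "wx": 0, "wy": 0, "wz": 0, "claw": 1}
    - {"dx": 0, "dy": 0, "dz": 3, "wx": 0, "wy": 0, "wz": 0, "claw": 1}

```text
clock: 24.75
tcp_pos: [0.5387, -0.0961, 0.0635]
eef_rot: [0.73, 0.684, -0.001, -0.001]
force: [-0.8, -0.3, 1.4]
finger_gap: 0.0004
gripper_force: 0.9
```

>>> jog_arm:
  targets:
    - {"dx": 0, "dy": 0, "dz": 2, "wx": 0, "wy": 0, "wz": 0, "claw": 1}
    - {"dx": 0, "dy": 0, "dz": 4, "wx": 0, "wy": 0, "wz": 0, "claw": 1}
    - {"dx": 0, "dy": 0, "dz": 4, "wx": 0, "wy": 0, "wz": 0, "claw": 1}

```text
clock: 25.05
tcp_pos: [0.5389, -0.0962, 0.0632]
eef_rot: [0.73, 0.684, -0.002, -0.0]
force: [-8.7, -0.5, 22.3]
finger_gap: 0.0001
gripper_force: 11.3
```

>>> jog_arm:
  targets:
    - {"dx": 0, "dy": 0, "dz": 1, "wx": 0, "wy": 0, "wz": 0, "claw": 1}
    - {"dx": 0, "dy": 0, "dz": 2, "wx": 0, "wy": 0, "wz": 0, "claw": 1}
    - {"dx": 0, "dy": 0, "dz": 2, "wx": 0, "wy": 0, "wz": 0, "claw": 1}

```text
clock: 25.35
tcp_pos: [0.5389, -0.0963, 0.0631]
eef_rot: [0.73, 0.684, -0.002, 0.0]
force: [-11.7, -0.9, 32.1]
finger_gap: -0.0002
gripper_force: 16.3
```

The lid is at its hard stop (32 N). I'll lift clear and check.

>>> jog_arm:
  targets:
    - {"dx": 0, "dy": 0, "dz": -10, "wx": 0, "wy": 0, "wz": 0, "claw": 1}
    - {"dx": 0, "dy": 0, "dz": -40, "wx": 0, "wy": 0, "wz": 0, "claw": 1}
    - {"dx": 0, "dy": 0, "dz": -80, "wx": 0, "wy": 0, "wz": 0, "claw": 1}
    - {"dx": 30, "dy": 0, "dz": -120, "wx": 0, "wy": 0, "wz": 0, "claw": 1}
    - {"dx": 70, "dy": -40, "dz": -150, "wx": 0, "wy": 0, "wz": 0, "claw": 1}
    - {"dx": 110, "dy": -80, "dz": -150, "wx": 0, "wy": 0, "wz": 0, "claw": 1}
    - {"dx": 150, "dy": -120, "dz": -150, "wx": 0, "wy": 0, "wz": 0, "claw": 1}
    - {"dx": 150, "dy": -120, "dz": -150, "wx": 0, "wy": 0, "wz": 0, "claw": 1}
    - {"dx": 150, "dy": -120, "dz": -150, "wx": 0, "wy": 0, "wz": 0, "claw": 1}
    - {"dx": 150, "dy": -120, "dz": -150, "wx": 0, "wy": 0, "wz": 0, "claw": 1}

```text
clock: 26.35
tcp_pos: [0.4293, 0.0609, 0.208]
eef_rot: [0.729, 0.684, -0.001, -0.001]
force: [0.4, -0.2, -0.4]
finger_gap: -0.0001
gripper_force: 0.0
```

Run:
```python
from h import *
st=ctrl.observe(); print(st["clock"],st["tcp_pos"],st["force"])
s=eyes.get_image("scene")[:,:,::-1]; t=eyes.get_image("top")[:,:,::-1]
cv2.imwrite("pics/s13.png",s)
a=cv2.resize(s[150:310,130:330],(400,320),interpolation=cv2.INTER_CUBIC); b=cv2.resize(t[90:290,210:460],(400,320),interpolation=cv2.INTER_CUBIC)
cv2.imwrite("pics/c13.png",np.clip(np.hstack([a,b])*1.5,0,255).astype('uint8'))
```

```text
26.35 [0.42930888 0.06091476 0.20804132] [ 0.43520325 -0.17582426 -0.41368869]
```

View pics/c13.png

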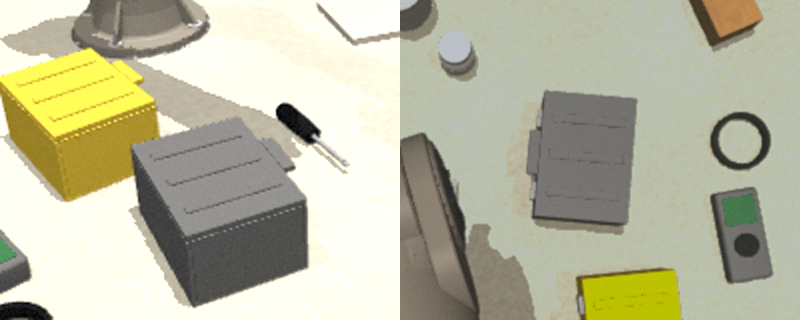

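The lid lies flush and fully shut on the case, the bystanders are where they were, and the arm is clear.

```bash
python3 -c "
from bench import ctrl
print(ctrl.finish_job())"
```

```text
the job is handed in; nothing more can be done
None
```

Both modules are packed, the tall one in the deep well and the low one in the shallow well. The lid is shut and the job was handed in at about 26 s, but the hand-in returned no verdict.

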